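Load a tube into the tube-cutting jig

TASK

Take the thickest of the three tubes from the wooden rack and lay it in the V-groove of the cutting jig, short of the end stop, then slide it along the groove until its end touches the stop. Touch it firmly enough to feel the contact but gently, since the stop must not shift and the soft tube must not be bruised; then let go and press the clamp arm down onto the tube, leaving the tube against the stop. Leave the other tubes and tools as they are.

Things in the scene. Friction and masses are not known exactly. Their poses are not given: they have to be found in the camera images.
- tube_center (a point): Centre of the wanted tube: silver-grey metal, 12 mm in diameter, 135 mm long, 30 to 60 g, the thickest of three alike tubes in the wooden rack. Its y axis runs along the tube; both ends are alike. At the start it lies level, its axis 32.5 mm above the table, and its last 52 mm towards the rack's -y (its tail) stick out free beyond the rack.
- rack: Wooden stock rack, fixed: board 136 (x) x 70 (y) mm with two notched bars, top 34 mm above the table. Origin on the table. The three tubes lie along its y axis at x = -45, 0 and +45 mm in any order, their centres at y = 0. The bars stand at y = -10 and +48 mm; nothing is under the tubes beyond y = -16 mm.
- jig: Tube-cutting jig, screwed down: steel base 76 (x) x 150 (y) x 10 mm, origin on the table. Its V-block, 36 mm wide, y -60 to +40 mm, top 45 mm above the table, has a 90 degree groove, 10 mm deep and 20 mm wide, along y at x = 0. The clamp hinge is on the +x side at y = -10 mm. A bracket 86 mm high at y = 65 to 79 mm carries the stop.
- groove_mouth (a point): Point at the open -y end of the groove, on the line where the axis of a 12 mm tube in the groove lies: jig coordinates (0, -60, 43.5) mm, axes as the jig's, +y leads to the stop. Nothing stands beyond this end, where the tail of the tube overhangs. A thin saw slot, no obstacle, crosses the block 76 mm from here.
- stop_mid (a point): Fixed point of the jig on the groove's axis, jig (0, 28, 43.5) mm: middle of the stop's range. The stop is a steel rod on that axis with a flat 9 mm button facing the tube (its origin: centre of that face, +y away from the tube). Its face is set up to 8 mm before or beyond this point, differently each time and not measured: found by eye or feel. Nipped by a thumbscrew, it slips at about 24 N.
- clamp (a joint): Angle of the clamp arm (rad): 0 when its pad bears on a 12 mm tube in the groove, positive raised (0.8 to 1.05 at the start, leaning over the groove with 15 mm or more free above a tube, which goes in beneath it from the -y end). Hinge line along the jig's y at jig x = 24, z = 58 mm. Stiff: it stays where put; 0.15 N m (about 3 N at the handle) turns it.
- clamp_knob (a point): Centre of the black ball knob, 18 mm in diameter, at the free end (jig -x side) of the clamp arm, 76 mm from the hinge line, at jig y = -10 mm. The arm inboard of it is a flat steel bar, 12 mm wide and 6 mm thick, centred on the line from hinge to knob; pressing on its upper face closes the clamp.
- mid_tube_center (a point): Centre of a tube of 8.4 mm diameter and 135 mm length, same metal and rack as the thick one; not wanted.
- thin_tube_center (a point): Centre of a tube of 6 mm diameter and 135 mm length, same metal and rack; not wanted.
- burr_box: Bystander: small open blue plastic case of burrs, 95 x 50 x 11 mm, lying flat. Origin on its underside.
- ring_clamp: Bystander: wooden ring clamp with brass band and thumbscrew, 125 x 30 x 24 mm, lying. Origin on its underside.
- saw: Bystander: piercing saw lying flat, steel U-frame and wooden handle, 265 x 90 mm, up to 29 mm high. Origin on its underside.
- bench_block: Bystander: square steel block on a rubber foot, 80 x 80 x 26 mm. Origin on its underside.
- loupe: Bystander: folding loupe, 57 x 28 x 16 mm, lying. Origin on its underside.
- caliper: Bystander: digital caliper lying flat, 225 x 65 x 13 mm. Origin on its underside.
- dish: Bystander: shallow white dish with rings in it, 90 mm across, 18 mm high. Origin on its underside.
- hammer: Bystander: jeweller's hammer lying flat, 240 mm long. Origin on its underside.
Things that resemble listed ones, but are neither listed nor needed, are in the scene too. What is shaped like the part that bears tube_center but turquoise is not meant. What is shaped like the jig but yellow is not meant.

How it is judged (in metres and radians):
On the way, in this order (a step that is already met when the one before it is completed fails the run):
1. the tube lies in the groove, with its end at least 5 mm short of the stop (angle between the y axis of tube_center and the y axis of jig, either way round below 0.1 rad and x of tube_center in the frame of stop between -0.003 and 0.003 m and z of tube_center in the frame of stop between -0.005 and 0.005 m and y of tube_center in the frame of stop between -0.185 and -0.0725 m), for 0.1 s.
2. the tube's end is pressed lightly against the stop (over 1 N) in the groove, the clamp still up (angle between the y axis of tube_center and the y axis of jig, either way round below 0.1 rad and x of tube_center in the frame of stop between -0.003 and 0.003 m and z of tube_center in the frame of stop between -0.005 and 0.005 m and y of tube_center in the frame of stop between -0.069 and -0.0655 m and contact force between tube and stop above 1 N and value of joint clamp above 0.3 rad), for 0.2 s.
At the end, for the whole second after the job is handed in: The thick tube lies in the groove (within 3 mm of its axis and 0.05 rad of its direction), its end within 1.5 mm of the stop, and the clamp is down (within 0.06 rad) and bearing on it, all at rest and let go (angle between the y axis of tube_center and the y axis of jig, either way round below 0.05 rad and x of tube_center in the frame of stop between -0.003 and 0.003 m and z of tube_center in the frame of stop between -0.003 and 0.003 m and y of tube_center in the frame of stop between -0.069 and -0.0655 m and value of joint clamp below 0.06 rad and contact force between clamp and tube above 0.2 N and linear speed of tube below 0.01 m/s); the robot touches nothing.
It fails at once if the tube is pushed against the stop with more than 20 N (contact force between tube and stop above 20 N).
It fails at once if the stop is shifted from its setting by more than 1.5 mm (distance of stop from where it was at the start of the episode above 0.0015 m).
It fails at once if another tube or tool is moved by more than 25 mm (distance of any of mid_tube_center, thin_tube_center, burr_box, ring_clamp, saw, bench_block, loupe, caliper, dish, hammer from where it was at the start of the episode above 0.025 m).
It also fails if it takes over 64 s, if anything falls off the work surface, if the arm or the gripper's body presses on something with over 40 N, if the wrist force passes 120 N, or if a joint passes its speed limit or range.

ROBOT

A 6-joint arm with a two-finger parallel gripper is mounted at the origin on the work surface. World frame = base frame: x ahead of the robot, y to its left, z up, the work surface at z = 0. Lengths are in mm, angles in rad, forces in N, time in s.
With the tool pointing down it reaches from about 350 to 975 mm from the base axis. Payload 7.1 kg.
Tool frame: the origin (TCP) lies on the front face of the gripper's body, between the roots of the fingers; the fingertips stand 80 mm ahead of it and the grasp point (between the pads) lies 61 mm ahead of it; z points along the fingers, y is the line along which they close (so a half turn about z gives the same grasp; the last joint's range is limited). The gripper opens to 88 mm and grips with 3 to 60 N. Pads are 20 mm wide; open, the fingers measure 115 mm over their backs; the gripper's body (75 mm by 178 mm) begins 61 mm behind the grasp point.
Start: joints at [1.113, 0.423, 1.63, -0, 1.089, -0.019], TCP at [265.501, 565.787, 302.675] pointing down, gripper open.
Joint ranges: [-3, 3], [-0.9, 2.11], [0.09, 2.58], [-1.31, 4.45], [0.11, 2.69], [-2.54, 2.54]. Speed limits (rad/s): [2.39, 2.39, 3.01, 3.14, 3.14, 3.14].

INTERFACE

Orientations are given as a rotation vector (axis times angle).
In Python, from workcell import readout, vision, close_job gives the robot as it stands.
- The arm moves only by the tool servo_tool, never from a script. Its argument "plan" is a list that holds one entry, the list of rows, each a list of 7 numbers: the gripper command: -1 is fully open, 1 is shut, values between are in proportion, then the shift along the world's x, y, z in units of 40 mm (1.0 is 40 mm), then the turn, a rotation vector about the world's x, y, z in units of 5 degrees (1.0 is 5 degrees). A call has 1 to 5 rows; each row shifts and turns the commanded pose from where the row before left it; what a row does not reach is not made up. A row lasts 1/12 s, in which the tool goes at most 41.7 mm and 7.16 degrees, less where a joint would pass 70% of its speed; a pose out of reach is approached as far as the arm can. A call is refused whole if a number of a shift passes 1 or a number of a turn 1, either way. A call with a gripper value outside its range is refused whole. The fingers move at their own pace and stop on an object; the grip force is fixed at half the most. Time passes only in rows, so rows that do not move let the fingers close. It gives the time, the measured TCP pose, the force, the opening and the grip force at its end, in the units of the state.
- readout.get_obs(): the state, without advancing time (a new reading comes with each control period).
- vision.get_image(name): name is "scene" or "top"; returns the picture (420x560x3 uint8, red, green, blue); there is no depth.
- vision.camera_params(name): a dict with "fx", "fy", "cx", "cy" (pixels), "rvec" (rotation vector, rad) and "tvec" (3), from world to camera coordinates, as OpenCV has them. Camera axes: x right, y down, z forward; pixel columns grow to the right and rows downward; lengths in mm; the calibration is good to about 2 mm. A picture is of the moment at which its call begins. camera_params takes no time and is no camera call.
- close_job(): hands the job in; it is judged then, once.
The state is a dict: "t": time; "qpos": joint angles; "qvel": joint speeds; "joint_torque": joint torques, N m; "ee_pos": TCP position; "orientation": TCP orientation; "ft_force": force on the tool from outside, world axes, zero at the start; "moment": the same for the moment, N m; "width": finger opening in mm; "grasp_force": force on a finger pad.
Only numpy, scipy, OpenCV 4.12 (cv2) and the standard library are available. Lean on these libraries where they do the work, as an engineer would, in place of code of your own. Each camera call takes 0.05 s, during which the arm holds its last target. There are 200 camera calls.

## Working session

There is one attempt and no reset: what is moved stays moved. The work goes in short steps, Python scripts to look and compute and a tool call to move; the robot and the scene stay as the last step left them, time stands still between calls to the robot, and variables do not carry over. Pictures are saved under pics/ and viewed, at most 10 in all, crops included, and the job is handed in when it is done.

Besides the shell and the picture viewer there is one more tool, called after "Call:" by a JSON object that holds its "method" and its "body". servo_tool: Moves the arm, as the interface text tells. Its arguments: {"type":"object","properties":{"plan":{"type":"array"}},"required":["plan"]}

```bash
mkdir -p pics
cat > h.py <<'E'
import numpy as np, cv2
from workcell import readout, vision, close_job
def cam(n):
    p=vision.camera_params(n); K=np.array([[p['fx'],0,p['cx']],[0,p['fy'],p['cy']],[0,0,1.]])
    return K,cv2.Rodrigues(np.array(p['rvec'],float))[0],np.array(p['tvec'],float)
def back(n,uv,z):
    K,R,t=cam(n); d=R.T@np.linalg.solve(K,[uv[0],uv[1],1.]); c=-R.T@t
    return c+d*(z-c[2])/d[2]
def proj(n,P):
    K,R,t=cam(n); q=(K@(R@np.atleast_2d(P).T+t[:,None])).T; return q[:,:2]/q[:,2:]
def snap(n,f,crop=None,s=1):
    im=vision.get_image(n)[:,:,::-1]
    cv2.imwrite('raw_'+n+'.png',im)
    if crop: im=im[crop[1]:crop[3],crop[0]:crop[2]]
    cv2.imwrite('pics/'+f,cv2.resize(im,None,fx=s,fy=s,interpolation=cv2.INTER_CUBIC))
E
python3 - <<'E'
from h import *
snap('top','t1.png',s=1.4); snap('scene','s1.png',s=1.4)
for n in('top','scene'):
    K,R,t=cam(n); print(n,K[0,0],-R.T@t,R.round(2).tolist())
print(readout.get_obs())
E
```

```text
top 411.6454184110264 [ 449.44092322   88.05122146 1411.45980097] [[0.03, -1.0, 0.0], [-1.0, -0.03, -0.07], [0.07, 0.0, -1.0]]
scene 499.576809611097 [1277.26270949 -854.19258154  887.37551222] [[0.79, 0.62, 0.02], [0.36, -0.44, -0.82], [-0.5, 0.66, -0.57]]
{'t': 0.1, 'qpos': array([ 1.11299727e+00,  4.23749742e-01,  1.63057794e+00,  1.26566429e-05,
        1.08859116e+00, -1.89991668e-02]), 'qvel': array([-0.00098815, -0.00113964, -0.00215841, -0.00158513,  0.00249873,
       -0.00026644]), 'joint_torque': array([ 4.59828807e-04, -5.45617068e+01, -2.74326628e+01,  6.46129553e-02,
        1.88407477e-02,  6.96850790e-07]), 'ee_pos': array([265.34155552, 565.46478542, 302.00252298]), 'orientation': array([-6.83687108e-01, -3.06596415e+00,  2.01988230e-03]), 'ft_force': array([ 0.38956629, -0.0640805 , -0.2930267 ]), 'moment': array([ 0.03108272, -0.04211087, -0.06475841]), 'grasp_force': 0.0, 'width': 88.16613699288968}
```

View pics/t1.png

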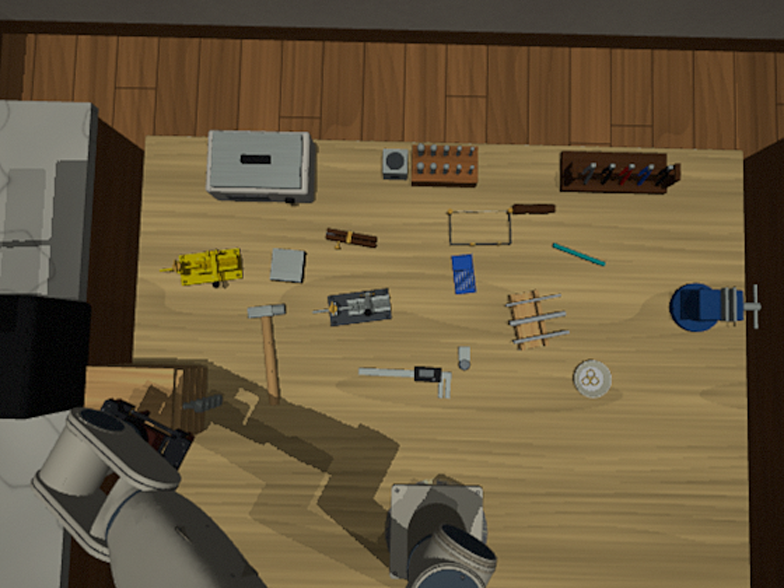

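View pics/s1.png

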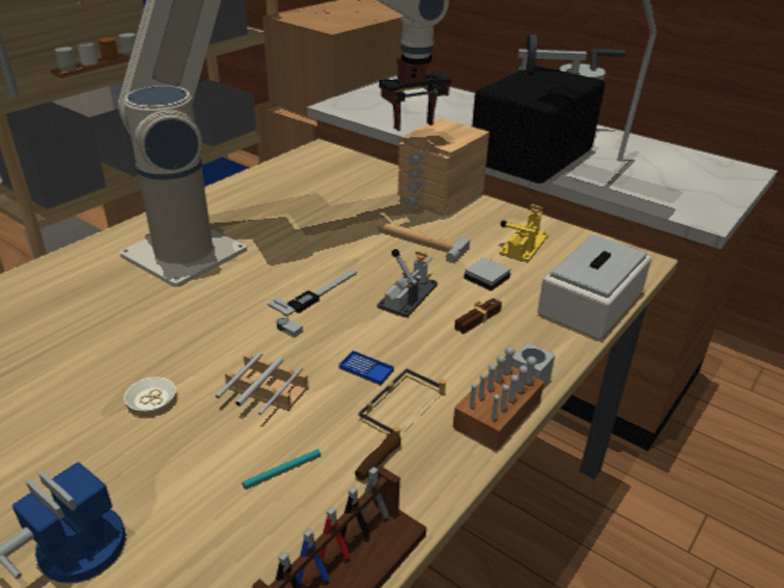

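The top picture shows the grey jig near (360,307), with its stop end to the left, and the rack near (535,320) with the tube tails to the right. The middle tube looks thickest. Next I'll zoom in on both.

Run:
```python
import cv2,numpy as np
im=cv2.imread('raw_top.png')
a=cv2.resize(im[195:245,215:295],None,fx=8,fy=8,interpolation=cv2.INTER_CUBIC)[:,:640]
b=cv2.resize(im[200:255,350:430],None,fx=8,fy=8,interpolation=cv2.INTER_CUBIC)
a=a[:300]if 0 else a
s=cv2.imread('raw_scene.png')
cv2.imwrite('pics/a.png',cv2.resize(np.vstack([a,b]),None,fx=.71,fy=.71) )
c=cv2.resize(s[170:230,260:320],None,fx=6.6,fy=6.6,interpolation=cv2.INTER_CUBIC)
d=cv2.resize(s[245:305,150:225],None,fx=5.3,fy=6.6,interpolation=cv2.INTER_CUBIC)
cv2.imwrite('pics/b.png',np.hstack([c,d]));print(a.shape,b.shape,c.shape,d.shape)
```

```text
(400, 640, 3) (440, 640, 3) (396, 396, 3) (396, 398, 3)
```

View pics/a.png

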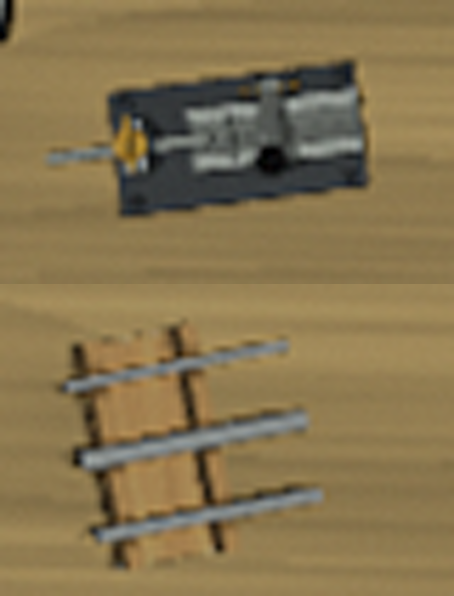

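View pics/b.png

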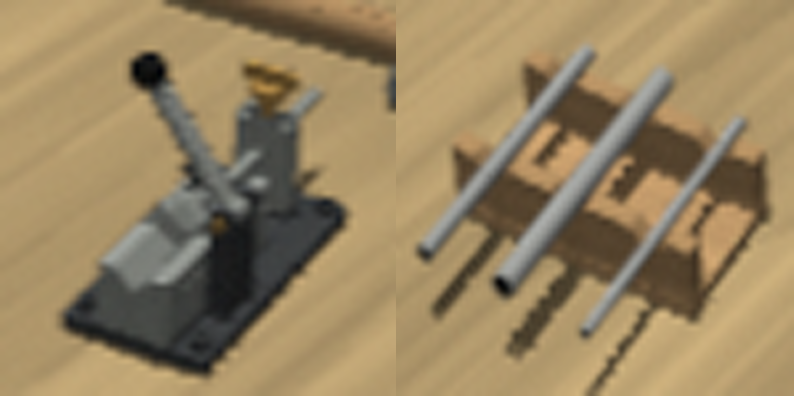

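The crops show the jig base corners at (110,92), (355,60), (368,183) and (122,213). The thick tube is the middle one in the rack, running from (80,460) to (308,421), with its tail on the right (world -y). The clamp is raised, with its knob on the -x side.

Run:
```python
from h import *
from scipy.optimize import least_squares
f=5.68
J=np.array([[110,92],[355,60],[368,183],[122,213]])/f+[215,195]
P=np.array([[38,75],[38,-75],[-38,-75],[-38,75]])
W=np.array([back('top',u,10)[:2] for u in J])
def T(q,P): c,s=np.cos(q[2]),np.sin(q[2]); return P@np.array([[c,s],[-s,c]])+q[:2]
r=least_squares(lambda q:(T(q,P)-W).ravel(),[*W.mean(0),0]); q=r.x; print('jig',q,r.fun.round(1))
m=T(q,np.array([[0,-60],[0,28],[0,40]]));print('mouth,stopmid',m)
A=[back('top',np.array([x,y])/f+[350,200-50],32.5)[:2] for x,y in((80,460),(308,421))]
A=[back('top',np.array([x/f+350,(y-284)/f+200]),32.5)[:2] for x,y in((80,460),(308,421))]
d=A[0]-A[1]; print('tube',A,np.linalg.norm(d),(A[0]+A[1])/2,'yaw',np.arctan2(-d[0],d[1]))
# refine tube: brightness threshold
for n in('top','scene'):
    im=cv2.imread(f'raw_{n}.png'); hsv=cv2.cvtColor(im,cv2.COLOR_BGR2HSV)
    m_=((hsv[...,1]<60)&(hsv[...,2]>90)).astype(np.uint8)
    c=proj(n,[*(A[0]+A[1])/2,32.5])[0]
    k,l,st,ce=cv2.connectedComponentsWithStats(m_)
    for i in range(1,k):
        if st[i,4]>30 and np.hypot(*(ce[i]-c))<45:
            ys,xs=np.nonzero(l==i); pts=np.c_[xs,ys].astype(float); mu=pts.mean(0); v=np.linalg.svd(pts-mu,full_matrices=0)[2][0]
            p=(pts-mu)@v; e=[mu+v*p.min(),mu+v*p.max()]
            w=[back(n,u,32.5)[:2] for u in e]; dd=w[1]-w[0]; 
            print(n,st[i,4],'mid',back(n,(e[0]+e[1])/2,32.5)[:2],'mu',back(n,mu,32.5)[:2],np.linalg.norm(dd),'yaw',np.arctan(-dd[0]/dd[1]))
# scene check
for p in [(0,-60,45),(10,-60,45),(-10,-60,45),(0,-60,35),(0,20,43.5),(0,28,43.5),(0,36,43.5),(38,-75,10),(-38,-75,10)]:
    w=[*T(q,np.array([p[:2]]))[0],p[2]]; print(p,((proj('scene',w)[0]-[260,170])*6.6).round(),((proj('top',w)[0]-[215,195])*f).round())
```

```text
jig [5.27727423e+02 1.97192838e+02 1.48096549e-01] [ 1.5  1.6  0.5 -0.1 -0.8 -1.5 -1.2  0.1]
mouth,stopmid [[536.58077046 137.84961369]
 [523.59586136 224.88634235]
 [521.82519194 236.75498717]]
tube [array([ 495.90636875, -164.1682952 ]), array([ 522.41071009, -298.49393095])] 136.91550872542606 [ 509.15853942 -231.33111307] yaw 0.19481163056921502
top 75 mid [ 554.43914373 -218.87828877] mu [ 554.26963303 -218.10005605] 133.5499209371315 yaw 0.2144651535360876
top 133 mid [ 510.78823709 -229.73905559] mu [ 511.10229192 -231.2017295 ] 133.87611875379073 yaw 0.2115016471363282
top 95 mid [ 466.95023857 -239.68045496] mu [ 467.34205871 -241.5232306 ] 133.57123696631217 yaw 0.20950497168205542
scene 129 mid [ 469.26002868 -244.62051905] mu [ 469.13822204 -244.05187378] 135.06325791854835 yaw 0.21101613692051802
scene 187 mid [ 510.29014285 -230.92759026] mu [ 510.50977676 -231.96235978] 135.58139908567622 yaw 0.20914995621545157
scene 109 mid [ 558.90327562 -226.66793674] mu [ 559.16856931 -227.89284731] 132.70364425857957 yaw 0.21328785695190583
(0, -60, 45) [143. 252.] [336. 121.]
(10, -60, 45) [162. 258.] [334. 104.]
(-10, -60, 45) [124. 246.] [338. 138.]
(0, -60, 35) [142. 270.] [337. 122.]
(0, 20, 43.5) [225. 173.] [201. 138.]
(0, 28, 43.5) [233. 165.] [187. 139.]
(0, 36, 43.5) [241. 157.] [173. 141.]
(38, -75, 10) [198. 356.] [355.  59.]
(-38, -75, 10) [ 53. 306.] [370. 184.]
```

```bash
cat > fit.py <<'E'
from h import *
from scipy.optimize import minimize
def seg(a,b,n=60): return np.linspace(a,b,n)
E=[((38,75,10),(38,-75,10)),((38,-75,10),(-38,-75,10)),((-38,-75,10),(-38,75,10)),((-38,75,10),(38,75,10)),
((-18,-60,45),(18,-60,45)),((-18,-60,45),(-18,40,45)),((18,-60,45),(18,-22,45)),((-10,-60,45),(-10,-25,45)),((10,-60,45),(10,-25,45)),((0,-60,35),(0,-25,35))]
P=np.vstack([seg(np.array(a,float),np.array(b,float)) for a,b in E])
G={}
for n in('top','scene'):
    im=cv2.GaussianBlur(cv2.cvtColor(cv2.imread(f'raw_{n}.png'),cv2.COLOR_BGR2GRAY).astype(np.float32),(0,0),.8)
    G[n]=cv2.magnitude(cv2.Sobel(im,5,1,0),cv2.Sobel(im,5,0,1)).clip(0,120)
def tw(q): c,s=np.cos(q[2]),np.sin(q[2]); return np.c_[P[:,:2]@np.array([[c,s],[-s,c]])+q[:2],P[:,2]]
def cost(q,ns):
    v=0
    for n in ns:
        u=proj(n,tw(q)).astype(np.float32); v-=cv2.remap(G[n],u[:,:1].copy(),u[:,1:].copy(),1).mean()
    return v
for ns in(['top'],['scene'],['top','scene']):
    best=min((minimize(cost,[528+dx,198+dy,.16+a],args=(ns,),method='Nelder-Mead',options=dict(initial_simplex=np.array([528+dx,198+dy,.16+a])+np.array([[0,0,0],[3,0,0],[0,3,0],[0,0,.03]]))) for dx in(-5,0,5) for dy in(-5,0,5) for a in(-.04,0,.04)),key=lambda r:r.fun)
    print(ns,best.x.round(3),best.fun)
E
python3 fit.py
```

```text
Traceback (most recent call last):
  File "fit.py", line 18, in <module>
    best=min((minimize(cost,[528+dx,198+dy,.16+a],args=(ns,),method='Nelder-Mead',options=dict(initial_simplex=np.array([528+dx,198+dy,.16+a])+np.array([[0,0,0],[3,0,0],[0,3,0],[0,0,.03]]))) for dx in(-5,0,5) for dy in(-5,0,5) for a in(-.04,0,.04)),key=lambda r:r.fun)
  File "fit.py", line 18, in <genexpr>
    best=min((minimize(cost,[528+dx,198+dy,.16+a],args=(ns,),method='Nelder-Mead',options=dict(initial_simplex=np.array([528+dx,198+dy,.16+a])+np.array([[0,0,0],[3,0,0],[0,3,0],[0,0,.03]]))) for dx in(-5,0,5) for dy in(-5,0,5) for a in(-.04,0,.04)),key=lambda r:r.fun)
              ~~~~~~~~^^^^^^^^^^^^^^^^^^^^^^^^^^^^^^^^^^^^^^^^^^^^^^^^^^^^^^^^^^^^^^^^^^^^^^^^^^^^^^^^^^^^^^^^^^^^^^^^^^^^^^^^^^^^^^^^^^^^^^^^^^^^^^^^^^^^^^^^^^^^^^^^^^^^^^^^^^^^^^^^^^^^^^^^
  File "fit.py", line 15, in cost
    u=proj(n,tw(q)).astype(np.float32); v-=cv2.remap(G[n],u[:,:1].copy(),u[:,1:].copy(),1).mean()
      ~~~~^^^^^^^^^
  File "h.py", line 10, in proj
    K,R,t=cam(n); q=(K@(R@np.atleast_2d(P).T+t[:,None])).T; return q[:,:2]/q[:,2:]
          ~~~^^^
  File "h.py", line 4, in cam
    p=vision.camera_params(n); K=np.array([[p['fx'],0,p['cx']],[0,p['fy'],p['cy']],[0,0,1.]])
ValueError: time passes only in moves, steps and waits
```

```bash
sed -i 's/^def cam/from functools import lru_cache\n@lru_cache\ndef cam/' h.py; python3 fit.py
```

```text
['top'] [5.28987e+02 1.96956e+02 1.50000e-01] -101.17257690429688
['scene'] [5.37336e+02 1.82193e+02 1.56000e-01] -94.84053039550781
['top', 'scene'] [5.29976e+02 1.97927e+02 1.47000e-01] -186.082763671875
```

Call:
{"method": "servo_tool", "body": {"plan": [[[0.1,0.29,-0.957,0,0,0,-0.48],[0.1,0.29,-0.957,0,0,0,-0.48],[0.1,0.29,-0.957,0,0,0,-0.48],[0.1,0.29,-0.957,0,0,0,-0.48],[0.1,0.29,-0.957,0,0,0,-0.48]]]}}

```text
t: 0.52
ee_pos: [323.4, 372.5, 302.3]
orientation: [-1.002, -2.977, 0.001]
ft_force: [0.8, -0.2, 0.1]
width: 58.0
grasp_force: 0.0
```

Call:
{"method": "servo_tool", "body": {"plan": [[[0.1,0.29,-0.957,0,0,0,-0.48],[0.1,0.29,-0.957,0,0,0,-0.48],[0.1,0.29,-0.957,0,0,0,-0.48],[0.1,0.29,-0.957,0,0,0,-0.48],[0.1,0.29,-0.957,0,0,0,-0.48]]]}}

```text
t: 0.93
ee_pos: [381.4, 181.1, 302.6]
orientation: [1.309, 2.856, -0.0]
ft_force: [0.1, -0.1, -0.9]
width: 39.0
grasp_force: 0.0
```

Call:
{"method": "servo_tool", "body": {"plan": [[[0.1,0.29,-0.957,0,0,0,-0.48],[0.1,0.29,-0.957,0,0,0,-0.48],[0.1,0.29,-0.957,0,0,0,-0.48],[0.1,0.29,-0.957,0,0,0,-0.48],[0.1,0.29,-0.957,0,0,0,-0.48]]]}}

```text
t: 1.35
ee_pos: [439.4, -10.4, 302.7]
orientation: [-1.601, -2.703, -0.0]
ft_force: [0.4, 1.3, -0.1]
width: 39.4
grasp_force: 0.0
```

Call:
{"method": "servo_tool", "body": {"plan": [[[0.1,0.29,-0.957,0,0,0,-0.48],[0.1,0.29,-0.957,0,0,0,-0.48],[0.1,0.29,-0.957,0,0,0,-0.48],[0.1,0.29,-0.957,0,0,0,-0.48],[0.1,0.29,-0.957,0,0,0,-0.48]]]}}

```text
t: 1.77
ee_pos: [497.4, -201.9, 302.4]
orientation: [-1.875, -2.52, 0.0]
ft_force: [0.6, 0.6, 0.1]
width: 39.2
grasp_force: 0.0
```

Call:
{"method": "servo_tool", "body": {"plan": [[[0.1,0.29,-0.957,0,0,0,-0.48],[0.1,0.29,-0.957,0,0,0,-0.48],[0.1,0,0,0,0,0,0],[0.1,0,0,0,0,0,0]]]}}

```text
t: 2.1
ee_pos: [520.6, -278.2, 301.9]
orientation: [-1.979, -2.439, 0.0]
ft_force: [0.2, 1.0, 0.0]
width: 39.4
grasp_force: 0.0
```

Call:
{"method": "servo_tool", "body": {"plan": [[[0.1,0,0,-0.9,0,0,0],[0.1,0,0,-0.9,0,0,0],[0.1,0,0,-0.9,0,0,0],[0.1,0,0,-0.9,0,0,0],[0.1,0,0,-0.8,0,0,0]]]}}

```text
t: 2.52
ee_pos: [519.7, -274.5, 124.8]
orientation: [-1.973, -2.443, 0.0]
ft_force: [-0.2, -0.4, -0.6]
width: 39.2
grasp_force: 0.0
```

Call:
{"method": "servo_tool", "body": {"plan": [[[0.1,0,0,-0.4,0,0,0],[0.1,0,0,-0.4,0,0,0],[0.1,0,0,0,0,0,0]]]}}

```text
t: 2.77
ee_pos: [518.6, -274.0, 91.6]
orientation: [-1.97, -2.439, 0.002]
ft_force: [-0.3, 0.8, 0.1]
width: 39.6
grasp_force: 0.0
```

Call:
{"method": "servo_tool", "body": {"plan": [[[0.9,0,0,0,0,0,0],[0.9,0,0,0,0,0,0],[0.9,0,0,0,0,0,0],[0.9,0,0,0,0,0,0],[0.9,0,0,0,0,0,0]]]}}

```text
t: 3.18
ee_pos: [521.4, -276.6, 95.9]
orientation: [1.975, 2.441, 0.001]
ft_force: [0.3, 0.9, 2.6]
width: 11.4
grasp_force: 29.9
```

Call:
{"method": "servo_tool", "body": {"plan": [[[1,0,0,0,0,0,0],[1,0,0,0,0,0,0],[1,0,0,0,0,0,0]]]}}

```text
t: 3.43
ee_pos: [521.4, -276.6, 95.4]
orientation: [1.975, 2.441, 0.001]
ft_force: [1.9, 0.3, 5.2]
width: 10.9
grasp_force: 29.9
```

Call:
{"method": "servo_tool", "body": {"plan": [[[1,0,0,0.3,0,0,0],[1,0,0,0.7,0,0,0],[1,0,0,0.9,0,0,0]]]}}

```text
t: 3.68
ee_pos: [518.7, -275.5, 169.5]
orientation: [-1.971, -2.438, 0.002]
ft_force: [0.6, 0.2, -0.2]
width: 11.0
grasp_force: 29.9
```

Call:
{"method": "servo_tool", "body": {"plan": [[[1,0.07,0.4,0,0,0,-0.07],[1,0.07,0.8,0,0,0,-0.07],[1,0.07,0.9,0,0,0,-0.07],[1,0.07,0.9,0,0,0,-0.07],[1,0.07,0.9,0,0,0,-0.07]]]}}

```text
t: 4.1
ee_pos: [534.0, -119.2, 171.2]
orientation: [-2.014, -2.41, 0.001]
ft_force: [1.3, -1.0, -0.2]
width: 11.1
grasp_force: 29.9
```

Call:
{"method": "servo_tool", "body": {"plan": [[[1,0.07,0.9,0,0,0,-0.07],[1,0.07,0.9,0,0,0,-0.07],[1,0.07,0.9,0,0,0,-0.07],[1,0.07,0.9,0,0,0,-0.07],[1,0.07,0.5,0,0,0,-0.07]]]}}

```text
t: 4.52
ee_pos: [547.9, 46.5, 171.1]
orientation: [-2.047, -2.382, 0.001]
ft_force: [0.6, 1.0, -0.3]
width: 10.9
grasp_force: 29.9
```

Call:
{"method": "servo_tool", "body": {"plan": [[[1,0.02,0.4,0,0,0,0],[1,0,0,0,0,0,0],[1,0,0,0,0,0,0],[1,0,0,0,0,0,0]]]}}

```text
t: 4.85
ee_pos: [549.1, 59.0, 170.8]
orientation: [-2.049, -2.381, 0.001]
ft_force: [0.7, 0.7, -1.3]
width: 11.2
grasp_force: 29.9
```

Run:
```python
from h import *
K=lambda n:None
for n,f in(('top','x1.png'),('scene','x2.png')): snap(n,f)
a=cv2.imread('raw_top.png')[185:245,215:315]; b=cv2.imread('raw_scene.png')[160:230,235:325]
a=cv2.resize(a,None,fx=6,fy=6,interpolation=cv2.INTER_CUBIC); b=cv2.resize(b,(0,0),fx=6,fy=6,interpolation=cv2.INTER_CUBIC)
cv2.imwrite('pics/c.png',cv2.resize(np.vstack([a,np.pad(b,((0,0),(0,60),(0,0)))]),None,fx=.75,fy=.75))
o=readout.get_obs();print(o['ee_pos'],o['orientation'],o['ft_force'],o['width'])
```

```text
[549.2266367   58.56519221 170.72775642] [-2.05067311e+00 -2.37963607e+00  8.39607339e-04] [ 0.39567449 -0.54354642 -0.03649859] 11.181452558309944
```

View pics/c.png

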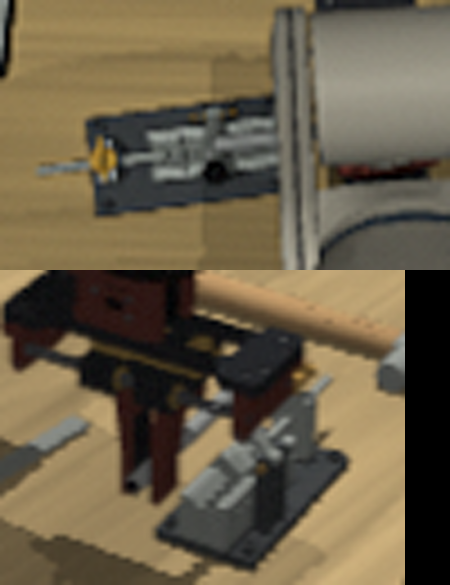

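The top part shows the jig still in place. The scene part shows the tube held level at about (150,480)–(235,400), just in front of the V-block mouth and aligned with it. I'll lower it now.

Call:
{"method": "servo_tool", "body": {"plan": [[[1,0.03,0,-0.4,0,0,0],[1,0,0,-0.5,0,0,0],[1,0,0,-0.4,0,0,0],[1,0,0,-0.1,0,0,0],[1,0,0,0,0,0,0]]]}}

```text
t: 5.37
ee_pos: [550.0, 58.4, 113.6]
orientation: [-2.05, -2.379, 0.004]
ft_force: [0.6, -4.8, -1.0]
width: 11.1
grasp_force: 30.0
```

Call:
{"method": "servo_tool", "body": {"plan": [[[1,0,0,-0.05,0,0,0],[1,0,0,-0.05,0,0,0],[1,0,0,0,0,0,0]]]}}

```text
t: 5.62
ee_pos: [550.8, 59.3, 111.1]
orientation: [2.049, 2.38, 0.0]
ft_force: [0.3, -4.5, 0.1]
width: 11.1
grasp_force: 30.0
```

Call:
{"method": "servo_tool", "body": {"plan": [[[1,0,0,-0.04,0,0,0],[1,0,0,0,0,0,0]]]}}

```text
t: 5.78
ee_pos: [551.0, 59.6, 109.5]
orientation: [2.049, 2.38, 0.001]
ft_force: [-0.8, -4.1, 1.2]
width: 11.5
grasp_force: 30.0
```

Run:
```python
from h import *
snap('scene','d0.png',(245,160,325,230),8); snap('top','d1.png')
o=readout.get_obs();print(o['ee_pos'],o['ft_force'],o['moment'])
```

```text
[551.03119601  59.68175396 109.47977985] [ 1.80533615 -3.81307235  0.62056926] [-0.35785024  0.01995978 -0.05746259]
```

View pics/d0.png

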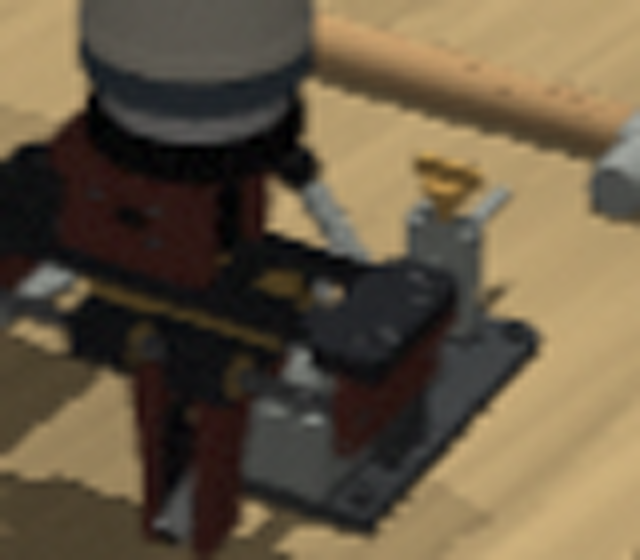

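The picture shows the tube over the groove with the clamp hidden behind the gripper. The base probably isn't centred on the jig origin, since the bracket reaches y=79 while a centred base would end at 75. That would put the tube end at the clamp, so I'll back off and refit.

Call:
{"method": "servo_tool", "body": {"plan": [[[1,0,0,0.1,0,0,0],[1,0.05,-0.3,0,0,0,0],[1,0.05,-0.35,0,0,0,0],[1,0,0,0,0,0,0],[1,0,0,0,0,0,0]]]}}

```text
t: 6.3
ee_pos: [554.7, 33.2, 113.1]
orientation: [-2.051, -2.379, -0.0]
ft_force: [0.4, 0.3, 0.3]
width: 10.8
grasp_force: 30.0
```

```bash
cat > fit2.py <<'E'
from h import *
from scipy.optimize import differential_evolution
# original pictures, saved at 1.4x
G={}
for n,f in(('top','t1'),('scene','s1')):
    im=cv2.resize(cv2.imread(f'pics/{f}.png'),(560,420),interpolation=cv2.INTER_AREA)
    im=cv2.GaussianBlur(cv2.cvtColor(im,cv2.COLOR_BGR2GRAY).astype(np.float32),(0,0),.8)
    G[n]=cv2.magnitude(cv2.Sobel(im,5,1,0),cv2.Sobel(im,5,0,1)).clip(0,120)
def pts(b):
    E=[((38,b+150,10),(38,b,10)),((38,b,10),(-38,b,10)),((-38,b,10),(-38,b+150,10)),((-38,b+150,10),(38,b+150,10)),
    ((-18,-60,45),(18,-60,45)),((-18,-60,45),(-18,40,45)),((18,-60,45),(18,-22,45)),((-18,40,45),(18,40,45)),((-10,-60,45),(-10,-25,45)),((10,-60,45),(10,-25,45)),((0,-60,35),(0,-25,35))]
    return np.vstack([np.linspace(np.array(a,float),np.array(c,float),50) for a,c in E])
def cost(q,ns=('top','scene')):
    P=pts(q[3]); c,s=np.cos(q[2]),np.sin(q[2]); W=np.c_[P[:,:2]@np.array([[c,s],[-s,c]])+q[:2],P[:,2]]
    v=0
    for n in ns:
        u=proj(n,W).astype(np.float32); v-=cv2.remap(G[n],u[:,:1].copy(),u[:,1:].copy(),1).mean()
    return v
if __name__=='__main__':
  for ns in(('top',),('scene',),('top','scene')):
    r=differential_evolution(cost,[(515,545),(165,215),(.1,.2),(-78,-58)],args=(ns,),seed=1,maxiter=150,popsize=20); print(ns,r.x.round(3),r.fun)
E
python3 fit2.py
```

```text
('top',) [ 5.30860e+02  1.80637e+02  1.66000e-01 -5.81490e+01] -103.1457748413086
('scene',) [ 5.36081e+02  1.76638e+02  1.48000e-01 -6.28290e+01] -96.7918930053711
('top', 'scene') [ 5.32334e+02  1.81064e+02  1.52000e-01 -5.85170e+01] -190.7416229248047
```

Call:
{"method": "servo_tool", "body": {"plan": [[[1,0,0,-0.1,0,0,0],[1,0,0,0,0,0,0],[1,0,0,0,0,0,0]]]}}

```text
t: 6.55
ee_pos: [554.4, 34.1, 108.7]
orientation: [-2.048, -2.381, 0.001]
ft_force: [-0.2, 0.4, 0.3]
width: 11.1
grasp_force: 30.0
```

Call:
{"method": "servo_tool", "body": {"plan": [[[1,0,0,-0.04,0,0,0],[1,0,0,0,0,0,0],[1,0,0,0,0,0,0]]]}}

```text
t: 6.8
ee_pos: [554.6, 33.9, 107.4]
orientation: [-2.049, -2.381, 0.0]
ft_force: [-1.2, 0.1, -0.5]
width: 11.2
grasp_force: 30.0
```

Call:
{"method": "servo_tool", "body": {"plan": [[[1,0,0,-0.03,0,0,0],[1,0,0,0,0,0,0],[1,0,0,0,0,0,0]]]}}

```text
t: 7.05
ee_pos: [554.7, 33.6, 106.2]
orientation: [-2.049, -2.381, 0.0]
ft_force: [-0.1, -0.0, 0.8]
width: 11.4
grasp_force: 30.0
```

Call:
{"method": "servo_tool", "body": {"plan": [[[1,0,0,-0.03,0,0,0],[1,0,0,0,0,0,0],[1,0,0,0,0,0,0]]]}}

```text
t: 7.3
ee_pos: [554.6, 33.6, 105.0]
orientation: [-2.049, -2.381, 0.0]
ft_force: [-0.3, -0.3, -1.1]
width: 11.1
grasp_force: 30.0
```

Call:
{"method": "servo_tool", "body": {"plan": [[[1,0,0,-0.03,0,0,0],[1,0,0,0,0,0,0],[1,0,0,0,0,0,0]]]}}

```text
t: 7.55
ee_pos: [554.7, 33.6, 103.8]
orientation: [-2.049, -2.381, 0.0]
ft_force: [0.6, 0.0, -0.1]
width: 11.1
grasp_force: 30.0
```

Run:
```python
from h import *
for i in range(1): 
    o=readout.get_obs();print(o['ee_pos'],o['ft_force'],o['moment'])
snap('scene','e0.png',(245,160,325,230),8)
P=[(0,-60,43.5),(0,28,43.5),(-10,-60,45),(10,-60,45),(-18,-60,10),(18,-60,10)]
q=(532.3,181.5,.152);c,s=np.cos(q[2]),np.sin(q[2])
for p in P:
    w=[c*p[0]-s*p[1]+q[0],s*p[0]+c*p[1]+q[1],p[2]]; print(p,((proj('scene',w)[0]-[244.5,159.5])*8).round())
```

```text
[554.66131055  33.61741229 103.80426318] [ 0.55490912  0.03234867 -0.10238891] [-0.08094588  0.09285181  0.0869511 ]
(0, -60, 43.5) [282. 416.]
(0, 28, 43.5) [392. 305.]
(-10, -60, 45) [258. 405.]
(10, -60, 45) [305. 420.]
(-18, -60, 10) [238. 475.]
(18, -60, 10) [322. 503.]
```

View pics/e0.png

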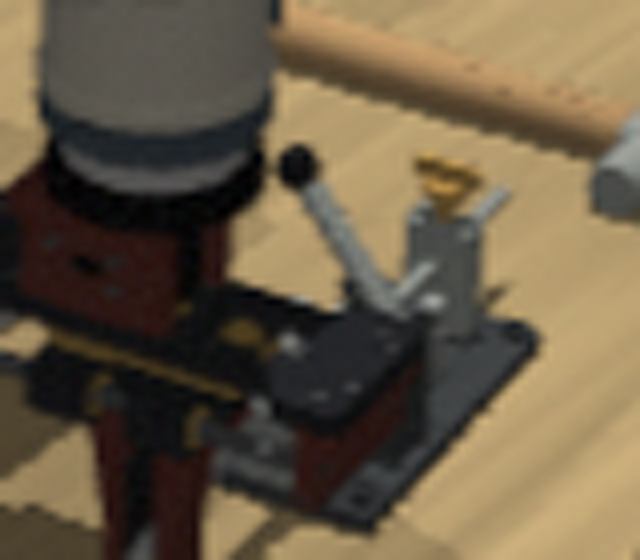

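Call:
{"method": "servo_tool", "body": {"plan": [[[1,0,0,-0.02,0,0,0],[1,0,0,0,0,0,0],[1,0,0,0,0,0,0]]]}}

```text
t: 7.85
ee_pos: [554.7, 33.6, 103.0]
orientation: [-2.049, -2.381, 0.0]
ft_force: [-0.2, -0.1, 0.3]
width: 11.3
grasp_force: 30.0
```

Call:
{"method": "servo_tool", "body": {"plan": [[[1,0,0,-0.02,0,0,0],[1,0,0,0,0,0,0],[1,0,0,0,0,0,0]]]}}

```text
t: 8.1
ee_pos: [554.7, 33.6, 102.2]
orientation: [-2.05, -2.381, 0.0]
ft_force: [0.0, -0.0, -0.5]
width: 11.5
grasp_force: 30.0
```

Run:
```python
from h import *
o=readout.get_obs();print(o['ee_pos'],o['ft_force'],o['moment'])
for y in (-25,-20.6,-12):
  for z in(30,35,41,46): print(y,z,((proj('scene',[554.7-.1514*y,33.6+.9885*y,z])[0]-[244.5,159.5])*8).round())
```

```text
[554.68949578  33.63226482 102.24014486] [ 0.04296969 -0.0249819  -0.45074391] [-0.03094186  0.08417539  0.01682041]
-25 30 [122. 605.]
-25 35 [122. 594.]
-25 41 [122. 581.]
-25 46 [122. 569.]
-20.6 30 [129. 599.]
-20.6 35 [129. 588.]
-20.6 41 [129. 574.]
-20.6 46 [129. 563.]
-12 30 [141. 586.]
-12 35 [141. 575.]
-12 41 [141. 561.]
-12 46 [141. 550.]
```

Run:
```python
from h import *
snap('scene','f0.png',(248,195,298,237),14)
```

```text
(no output)
```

View pics/f0.png

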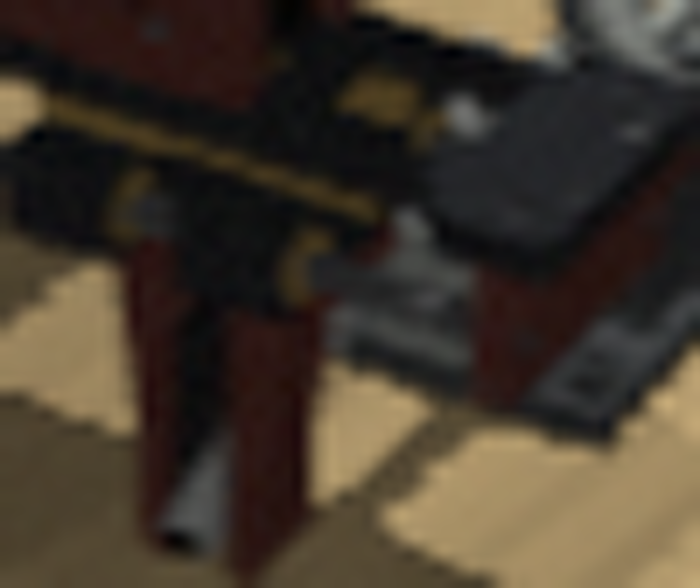

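The zoom shows the tail end of the tube at (183,535). That is about 4 mm lower than it should be, so the tube is pitched about 10° front-up. The clamp arm must have tipped it on the first lowering. I'll raise it, tilt the tool to level the tube, and check where the tail is.

Call:
{"method": "servo_tool", "body": {"plan": [[[1,0,0,0.3,0,0,0],[1,0,0,0,-0.65,-0.1,0],[1,0,0,0,-0.65,-0.1,0],[1,0,0,0,-0.65,-0.1,0],[1,0,0,0,0,0,0]]]}}

```text
t: 8.57
ee_pos: [554.8, 34.4, 115.1]
orientation: [1.958, 2.278, -0.17]
ft_force: [-0.8, -0.3, -0.1]
width: 11.4
grasp_force: 30.0
```

Run:
```python
from h import *
snap('scene','g0.png',(248,192,298,234),14)
o=readout.get_obs();print(o['ee_pos'],o['orientation'],o['ft_force'])
R=cv2.Rodrigues(o['orientation'])[0]; print(R.round(3)); g=o['ee_pos']+61*R[:,2]; print('grasp',g)
d=np.array([-.1514,.9885,0])
for p in (-.05,0,.05,.1):
  dd=d+[0,0,p]; print(p,[((proj('scene',g+k*dd)[0]-[247.5,191.5])*14).round().tolist() for k in(-20.6,-8,60)])
```

```text
[554.74788511  34.418651   114.93465704] [ 1.95931241  2.28016362 -0.16746777] [-0.98347466 -1.08332141 -0.06976953]
[[-0.148  0.989  0.027]
 [ 0.974  0.151 -0.169]
 [-0.171  0.001 -0.985]]
grasp [556.36689187  24.13286142  54.82990391]
-0.05 [[159.0, 522.0], [192.0, 492.0], [360.0, 339.0]]
0 [[159.0, 526.0], [192.0, 494.0], [360.0, 327.0]]
0.05 [[159.0, 530.0], [192.0, 496.0], [360.0, 315.0]]
0.1 [[159.0, 535.0], [192.0, 497.0], [360.0, 303.0]]
```

View pics/g0.png

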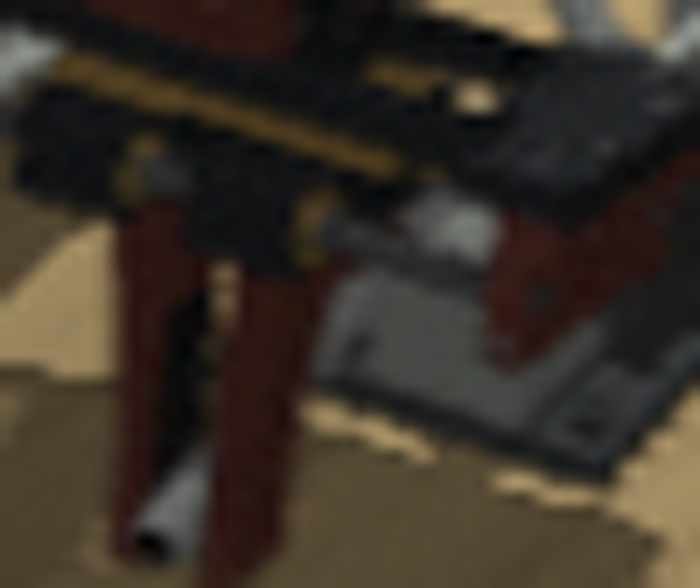

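The tail end is now at (155,540) and its edge runs parallel to a level line, so the tube is about level. I'll move forward 15 mm and lower while watching the force.

Call:
{"method": "servo_tool", "body": {"plan": [[[1,-0.03,0.2,0,0,0,0],[1,-0.03,0.17,0,0,0,0],[1,0,0,-0.15,0,0,0],[1,0,0,0,0,0,0],[1,0,0,0,0,0,0]]]}}

```text
t: 9.03
ee_pos: [552.0, 48.3, 107.8]
orientation: [1.961, 2.279, -0.17]
ft_force: [0.3, 0.6, 0.0]
width: 11.0
grasp_force: 30.0
```

Call:
{"method": "servo_tool", "body": {"plan": [[[1,0,0,-0.04,0,0,0],[1,0,0,0,0,0,0],[1,0,0,0,0,0,0]]]}}

```text
t: 9.28
ee_pos: [552.3, 48.2, 106.5]
orientation: [1.962, 2.278, -0.169]
ft_force: [-0.7, -0.7, 0.2]
width: 11.0
grasp_force: 30.0
```

Call:
{"method": "servo_tool", "body": {"plan": [[[1,0,0,-0.03,0,0,0],[1,0,0,0,0,0,0],[1,0,0,0,0,0,0]]]}}

```text
t: 9.53
ee_pos: [552.3, 48.4, 105.4]
orientation: [1.961, 2.278, -0.169]
ft_force: [-0.4, 0.3, 0.0]
width: 11.3
grasp_force: 30.0
```

Call:
{"method": "servo_tool", "body": {"plan": [[[1,0,0,-0.02,0,0,0],[1,0,0,0,0,0,0],[1,0,0,0,0,0,0]]]}}

```text
t: 9.78
ee_pos: [552.3, 48.4, 104.6]
orientation: [1.961, 2.278, -0.169]
ft_force: [-0.5, 0.1, -0.0]
width: 11.1
grasp_force: 30.0
```

Call:
{"method": "servo_tool", "body": {"plan": [[[1,0,0,-0.03,0,0,0],[1,0,0,0,0,0,0],[1,0,0,0,0,0,0]]]}}

```text
t: 10.03
ee_pos: [552.2, 48.4, 103.4]
orientation: [1.961, 2.278, -0.169]
ft_force: [0.1, 0.3, -0.3]
width: 11.5
grasp_force: 30.0
```

Call:
{"method": "servo_tool", "body": {"plan": [[[1,0,0,-0.03,0,0,0],[1,0,0,0,0,0,0],[1,0,0,0,0,0,0]]]}}

```text
t: 10.28
ee_pos: [552.2, 48.4, 102.2]
orientation: [1.961, 2.278, -0.169]
ft_force: [-0.3, 0.3, -0.4]
width: 11.3
grasp_force: 30.0
```

Call:
{"method": "servo_tool", "body": {"plan": [[[1,0,0,-0.03,0,0,0],[1,0,0,0,0,0,0],[1,0,0,0,0,0,0]]]}}

```text
t: 10.53
ee_pos: [552.3, 48.4, 101.0]
orientation: [1.961, 2.278, -0.169]
ft_force: [-0.8, -0.5, -0.7]
width: 11.4
grasp_force: 30.0
```

Call:
{"method": "servo_tool", "body": {"plan": [[[1,0,0,0.8,0,0,0],[1,0.1,-0.7,0.8,0,0,0],[1,0.1,-0.7,0.6,0,0,0],[1,0,0,0,0,0,-0.9],[1,0,0,0,0,0,-1]]]}}

```text
t: 10.95
ee_pos: [561.2, -8.2, 190.4]
orientation: [2.154, 2.106, -0.181]
ft_force: [0.3, 0.2, -1.0]
width: 11.1
grasp_force: 30.0
```

Call:
{"method": "servo_tool", "body": {"plan": [[[1,0,0,0,0,0,-1],[1,0,0,0,0,0,-1],[1,0,0,0,0,0,-1],[1,0,0,0,0,0,-1],[1,0,0,0,0,0,-1]]]}}

```text
t: 11.37
ee_pos: [560.2, -6.9, 188.3]
orientation: [2.582, 1.608, -0.223]
ft_force: [1.0, -0.6, -0.4]
width: 10.7
grasp_force: 30.0
```

Call:
{"method": "servo_tool", "body": {"plan": [[[1,0,0,0,0,0,-1],[1,0,0,0,0,0,-1],[1,0,0,0,0,0,-1],[1,0,0,0,0,0,-1],[1,0,0,0,0,0,0]]]}}

```text
t: 11.78
ee_pos: [560.4, -7.0, 188.3]
orientation: [2.845, 1.146, -0.245]
ft_force: [0.4, -0.5, -0.7]
width: 11.4
grasp_force: 30.0
```

Run:
```python
from h import *
o=readout.get_obs();R=cv2.Rodrigues(o['orientation'])[0]; g=o['ee_pos']+61*R[:,2]; print(o['ee_pos'],R.round(3),'grasp',g)
snap('scene','k1.png');snap('top','k2.png')
u=proj('scene',g)[0]; v=proj('top',g)[0]; print(u,v)
pan=[]
for n,p in(('scene',u),('top',v)):
    im=cv2.imread(f'raw_{n}.png'); x,y=(p-[35,42]).astype(int); print(n,x,y)
    c=im[y:y+75,x:x+70].astype(float); c=(255*(c/255)**.6).astype(np.uint8)
    pan.append(cv2.resize(c,None,fx=5.7,fy=7.9 if 0 else 5.7,interpolation=cv2.INTER_CUBIC))
cv2.imwrite('pics/k.png',np.hstack(pan))
f=R[:,0]; f=f if f[0]>0 else -f
for p in(0,.2,.4): 
  dd=np.array([f[0],f[1],0])/np.hypot(f[0],f[1])+[0,0,p]; print(p,[ (proj('scene',g+k*dd)[0].round(1).tolist(),proj('top',g+k*dd)[0].round(1).tolist()) for k in(-20,114)])
```

```text
[560.39391773  -7.04107305 188.29631823] [[ 0.71   0.693 -0.123]
 [ 0.683 -0.721 -0.119]
 [-0.171  0.001 -0.985]] grasp [552.89665102 -14.30593366 128.196295  ]
[252.58672459 209.34528821] [322.02525675 210.63350593]
scene 217 167
top 287 168
0 [([245.1, 209.7], [326.4, 215.3]), ([294.7, 207.6], [297.4, 183.9])]
0.2 [([245.2, 210.9], [326.2, 215.4]), ([295.0, 200.5], [297.6, 182.8])]
0.4 [([245.2, 212.1], [326.1, 215.5]), ([295.3, 193.4], [297.7, 181.8])]
```

View pics/k.png

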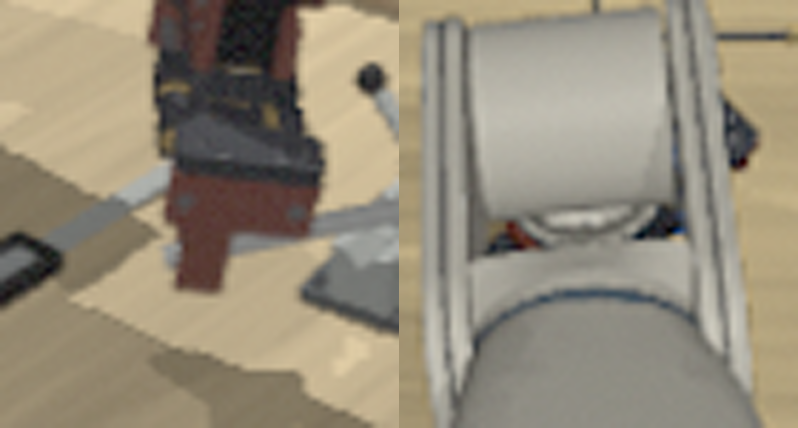

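In the scene panel the tube is clearly visible from its tail at (172,252) up to (398,213). That puts it still about 0.15 rad front-up. I'll measure it numerically.

Run:
```python
from h import *
from scipy.ndimage import map_coordinates
o=readout.get_obs();R=cv2.Rodrigues(o['orientation'])[0]; g=o['ee_pos']+61*R[:,2]
f=np.array([R[0,0],R[1,0],0]);f/=np.linalg.norm(f)
im=cv2.imread('raw_scene.png').astype(float); hsv=cv2.cvtColor(im.astype(np.uint8),cv2.COLOR_BGR2HSV)
for u in range(243,306,2):
    c0=210.9-.169*(u-246.7); r=range(int(c0)-5,int(c0)+7)
    print(u,round(c0,1),' '.join(f"{int(v)}{'g' if s<45 else '.'}" for v,s in((hsv[y,u,2],hsv[y,u,1]) for y in r)))
```

```text
243 211.5 121. 78. 83. 125. 157. 161. 163. 159. 158. 161. 162. 159.
245 211.2 138. 149. 128. 155. 130. 143. 139. 143. 151. 160. 157. 157.
247 210.8 48. 76. 125. 126. 113. 108g 94g 87g 73g 101. 121. 100.
249 210.5 42. 45. 38. 41. 39. 40. 45. 46. 45. 45. 46. 44.
251 210.2 43. 44. 45. 44. 43. 43. 44. 45. 44. 44. 43. 46.
253 209.8 44. 45. 43. 44. 42. 43. 44. 42. 44. 45. 44. 43.
255 209.5 46. 45. 45. 44. 44. 43. 43. 44. 46. 44. 46. 47.
257 209.2 44. 43. 44. 47. 53. 62. 65g 72. 115. 128. 140. 151.
259 208.8 47. 44. 47. 44. 50. 76g 90g 81g 104. 152. 152. 152.
261 208.5 45. 44. 43. 44. 50. 73g 86g 85g 124. 153. 152. 150.
263 208.1 45. 45. 45. 44. 47. 64g 80g 91g 152. 151. 150. 150.
265 207.8 47. 43. 46. 45. 44. 46. 59. 84g 118. 151. 150. 152.
267 207.5 45. 42. 43. 45. 45. 44. 54. 90g 141. 150. 153. 156.
269 207.1 46. 41g 38g 40. 44. 47. 55. 106. 150. 155. 154. 154.
271 206.8 43. 46. 47. 59. 51. 61. 59. 79. 143. 180. 164. 153.
273 206.5 128. 144. 173. 110. 83g 91g 81g 100. 180. 178. 175. 159.
275 206.1 180. 179. 170. 84g 86g 88g 84g 118. 144. 105. 100. 71g
277 205.8 182. 180. 171. 115. 81g 86
[... 189 characters left out ...]
3g 89g 81g 90g 123g 117g 118g 117g
285 204.4 162. 145g 132g 79g 84g 87g 80g 98g 131g 121g 105g 130g
287 204.1 157g 129g 89g 84g 89g 82g 77g 86g 111g 137g 138g 129g
289 203.8 85g 132g 129g 86g 85g 91g 78g 88g 148g 161g 147g 100g
291 203.4 90g 92g 82g 79g 87g 83g 77g 77g 123g 95g 45g 48g
293 203.1 122g 113g 78g 84g 89g 79g 73g 43. 29g 32g 31g 30g
295 202.7 89g 81g 111g 144g 127g 86g 62g 40g 30g 30g 31g 25g
297 202.4 99g 89g 46g 90g 87g 54g 32g 32g 26g 28g 26g 25g
299 202.1 158g 118g 60g 56g 72g 59g 59g 61g 59g 59g 52g 57g
301 201.7 75g 75g 74g 74g 74g 72g 45g 69g 69g 67g 65g 66g
303 201.4 73g 72g 74g 73g 70g 62g 48g 56g 69g 68g 68g 68g
305 201.0 117. 97. 78. 75g 59g 63g 54g 67g 68g 68g 70g 69g
```

Call:
{"method": "servo_tool", "body": {"plan": [[[1,0,0,0,0,0,1],[1,0,0,0,0,0,1],[1,0,0,0,0,0,1],[1,0,0,0,0,0,1],[1,0,0,0,0,0,1]]]}}

```text
t: 12.3
ee_pos: [560.1, -6.8, 188.3]
orientation: [2.495, 1.73, -0.215]
ft_force: [0.5, 0.2, -0.5]
width: 11.0
grasp_force: 30.0
```

Call:
{"method": "servo_tool", "body": {"plan": [[[1,0,0,0,0,0,1],[1,0,0,0,0,0,1],[1,0,0,0,0,0,1],[1,0,0,0,0,0,1],[1,0,0,0,0,0,1]]]}}

```text
t: 12.72
ee_pos: [560.1, -6.7, 188.3]
orientation: [2.043, 2.21, -0.176]
ft_force: [-1.0, -0.7, -0.2]
width: 11.1
grasp_force: 30.0
```

Call:
{"method": "servo_tool", "body": {"plan": [[[1,0,0,0,0,0,0.96],[1,0,0,0,-0.69,-0.11,0],[1,0,0,0,-0.69,-0.11,0],[1,0,0,0,-0.69,-0.11,0],[1,0,0,0,0,0,0]]]}}

```text
t: 13.13
ee_pos: [559.8, -6.0, 188.0]
orientation: [1.85, 2.169, -0.334]
ft_force: [-0.1, -0.2, 0.1]
width: 11.1
grasp_force: 30.0
```

```bash
cat > st.py <<'E'
from h import *
def st():
    o=readout.get_obs();R=cv2.Rodrigues(o['orientation'])[0]; g=o['ee_pos']+61*R[:,2]
    c,s=np.cos(.152),np.sin(.152); r=g[:2]-[532.3,181.5]
    x=R[:,0]; x=x if x[1]>0 else -x
    print('t',round(o['t'],2),'tcp',o['ee_pos'].round(1),'grasp',g.round(1),'jig xy',(c*r[0]+s*r[1]).round(1),(-s*r[0]+c*r[1]).round(1),'yaw',np.arctan2(-x[0],x[1]).round(3),'pitch',np.arcsin(x[2]).round(3),'F',o['ft_force'].round(1),o['width'].round(1))
if __name__=='__main__': st()
E
python3 st.py
```

```text
Traceback (most recent call last):
  File "st.py", line 7, in <module>
    if __name__=='__main__': st()
                             ~~^^
  File "st.py", line 6, in st
    print('t',round(o['t'],2),'tcp',o['ee_pos'].round(1),'grasp',g.round(1),'jig xy',(c*r[0]+s*r[1]).round(1),(-s*r[0]+c*r[1]).round(1),'yaw',np.arctan2(-x[0],x[1]).round(3),'pitch',np.arcsin(x[2]).round(3),'F',o['ft_force'].round(1),o['width'].round(1))
                                                                                                                                                                                                                                          ^^^^^^^^^^^^^^^^
AttributeError: 'float' object has no attribute 'round'
```

```bash
sed -i "s/o\['width'\].round(1)/round(o['width'],1)/" st.py; python3 st.py
```

```text
t 13.13 tcp [559.8  -6.  188. ] grasp [563.1 -27.1 130.8] jig xy -1.1 -210.9 yaw 0.159 pitch -0.357 F [-0.1 -0.2  0.1] 11.1
```

Call:
{"method": "servo_tool", "body": {"plan": [[[1,-0.08,0.56,0,0,0,0],[1,-0.08,0.56,0,0,0,0],[1,-0.07,0.56,0,0,0,0],[1,0,0,-0.7,0,0,0],[1,0,0,-0.8,0,0,0]]]}}

```text
t: 13.55
ee_pos: [552.7, 62.1, 129.8]
orientation: [1.851, 2.169, -0.323]
ft_force: [0.9, -0.6, -0.1]
width: 11.2
grasp_force: 30.0
```

Call:
{"method": "servo_tool", "body": {"plan": [[[1,0,0,-0.4,0,0,0],[1,0,0,0,0,0,0],[1,0,0,0,0,0,0],[1,0,0,0,0,0,0]]]}}

```text
t: 13.88
ee_pos: [551.6, 60.3, 113.2]
orientation: [1.855, 2.167, -0.33]
ft_force: [0.3, -0.5, 0.2]
width: 11.2
grasp_force: 30.0
```

```bash
python3 st.py
```

```text
t 13.88 tcp [551.6  60.3 113.2] grasp [555.   39.4  56. ] jig xy 0.9 -143.9 yaw 0.154 pitch -0.354 F [ 0.3 -0.5  0.2] 11.2
```

Next I lower in small steps to feel for the seat.

Call:
{"method": "servo_tool", "body": {"plan": [[[1,-0.02,0,-0.15,0,0,0],[1,0,0,0,0,0,0],[1,0,0,0,0,0,0]]]}}

```text
t: 14.13
ee_pos: [550.4, 60.3, 106.9]
orientation: [1.855, 2.166, -0.33]
ft_force: [-0.3, -0.3, 0.1]
width: 11.2
grasp_force: 30.0
```

Call:
{"method": "servo_tool", "body": {"plan": [[[1,0,0,-0.06,0,0,0],[1,0,0,0,0,0,0],[1,0,0,0,0,0,0]]]}}

```text
t: 14.38
ee_pos: [550.2, 60.3, 104.0]
orientation: [1.855, 2.167, -0.331]
ft_force: [0.1, -1.6, 0.0]
width: 11.3
grasp_force: 30.0
```

Call:
{"method": "servo_tool", "body": {"plan": [[[1,0,0,-0.03,0,0,0],[1,0,0,0,0,0,0],[1,0,0,0,0,0,0]]]}}

```text
t: 14.63
ee_pos: [550.3, 60.3, 102.7]
orientation: [1.855, 2.167, -0.331]
ft_force: [0.4, -0.6, -0.1]
width: 11.6
grasp_force: 30.0
```

Call:
{"method": "servo_tool", "body": {"plan": [[[1,0,0,-0.03,0,0,0],[1,0,0,0,0,0,0],[1,0,0,0,0,0,0]]]}}

```text
t: 14.88
ee_pos: [550.4, 60.3, 101.6]
orientation: [1.855, 2.167, -0.331]
ft_force: [1.7, -0.2, 1.7]
width: 11.2
grasp_force: 30.0
```

Call:
{"method": "servo_tool", "body": {"plan": [[[1,0,0,-0.02,0,0,0],[1,0,0,0,0,0,0]]]}}

```text
t: 15.05
ee_pos: [550.4, 60.3, 100.7]
orientation: [1.855, 2.167, -0.331]
ft_force: [-0.1, -0.1, 2.8]
width: 11.0
grasp_force: 30.0
```

Call:
{"method": "servo_tool", "body": {"plan": [[[1,0,0,-0.02,0,0,0],[1,0,0,0,0,0,0]]]}}

```text
t: 15.22
ee_pos: [550.4, 60.3, 99.9]
orientation: [1.855, 2.167, -0.331]
ft_force: [0.2, -0.2, 1.6]
width: 11.3
grasp_force: 30.0
```

Call:
{"method": "servo_tool", "body": {"plan": [[[1,0,0,-0.0,0,0,0]]]}}

```text
t: 15.3
ee_pos: [550.4, 60.3, 100.0]
orientation: [1.855, 2.167, -0.331]
ft_force: [1.1, 0.1, 2.6]
width: 11.2
grasp_force: 30.0
```

Call:
{"method": "servo_tool", "body": {"plan": [[[1,0,0,0.02,0,0,0],[1,-0.026,0.17,0,0,0,0],[1,-0.026,0.17,0,0,0,0],[1,0,0,0,0,0,0]]]}}

```text
t: 15.63
ee_pos: [548.4, 75.4, 100.8]
orientation: [1.855, 2.167, -0.329]
ft_force: [0.6, 3.6, 2.2]
width: 11.0
grasp_force: 30.0
```

Call:
{"method": "servo_tool", "body": {"plan": [[[1,-0.026,0.17,0,0,0,0],[1,-0.026,0.17,0,0,0,0],[1,0,0,0,0,0,0]]]}}

```text
t: 15.88
ee_pos: [546.4, 89.1, 100.8]
orientation: [1.855, 2.167, -0.329]
ft_force: [1.9, 3.8, 2.8]
width: 10.7
grasp_force: 30.1
```

Call:
{"method": "servo_tool", "body": {"plan": [[[1,-0.026,0.17,0,0,0,0],[1,-0.026,0.17,0,0,0,0],[1,0,0,0,0,0,0],[1,0,0,0,0,0,0]]]}}

```text
t: 16.22
ee_pos: [544.5, 102.3, 101.0]
orientation: [1.855, 2.167, -0.328]
ft_force: [2.7, 4.5, 5.1]
width: 11.1
grasp_force: 30.0
```

```bash
python3 st.py
```

```text
t 16.22 tcp [544.5 102.3 101. ] grasp [548.   81.5  43.8] jig xy 0.4 -101.2 yaw 0.154 pitch -0.354 F [2.7 4.5 5.1] 11.1
```

Call:
{"method": "servo_tool", "body": {"plan": [[[1,-0.01,0.06,0,0,0,0],[1,0,0,0,0,0,0],[0.8,0,0,0,0,0,0],[0.7,0,0,0,0,0,0],[0.5,0,0,0,0,0,0]]]}}

```text
t: 16.63
ee_pos: [542.4, 103.3, 100.2]
orientation: [1.856, 2.168, -0.335]
ft_force: [-0.1, 0.2, -0.1]
width: 17.1
grasp_force: 0.0
```

Call:
{"method": "servo_tool", "body": {"plan": [[[0.3,0,0,0,0,0,0],[0.3,0,0,0,0,0,0],[0.3,0,0,0,0,0,0]]]}}

```text
t: 16.88
ee_pos: [543.0, 103.3, 100.3]
orientation: [1.855, 2.167, -0.333]
ft_force: [0.2, 0.1, 1.6]
width: 30.4
grasp_force: 0.0
```

```bash
python3 st.py
python3 - <<'E'
from h import *
snap('scene','m.png')
im=cv2.imread('raw_scene.png'); hsv=cv2.cvtColor(im,cv2.COLOR_BGR2HSV)
c,s=np.cos(.152),np.sin(.152)
for y in (-126,-121.8,-110,-95,-80,-65):
  for z in(43.5,):
    u=proj('scene',[-s*y+532.3,c*y+181.5,z])[0]; a,b=u.round().astype(int); print(y,z,u.round(1),[f"{v}{'g' if t<45 else '.'}" for t,v in zip(hsv[b-6:b+7,a,1],hsv[b-6:b+7,a,2])])
E
```

```text
t 16.88 tcp [543.  103.3 100.3] grasp [546.3  82.4  43.1] jig xy -1.2 -100.1 yaw 0.155 pitch -0.355 F [0.2 0.1 1.6] 30.4
-126 43.5 [268.5 222.7] ['25g', '31g', '73g', '95g', '6g', '25.', '51.', '73.', '77.', '81.', '86.', '99.', '102.']
-121.8 43.5 [269.3 221.9] ['42.', '25g', '31g', '73g', '95g', '6g', '25.', '51.', '73.', '77.', '81.', '86.', '99.']
-110 43.5 [271.3 219.9] ['63.', '46.', '32g', '68g', '144g', '169g', '152g', '86g', '53g', '63.', '79.', '83.', '83.']
-95 43.5 [273.9 217.3] ['74.', '57.', '46g', '47g', '80g', '145g', '119g', '88g', '77g', '57g', '49.', '74.', '74.']
-80 43.5 [276.4 214.8] ['73g', '74g', '70g', '66g', '72g', '73g', '72g', '65g', '64.', '60.', '50.', '56.', '54.']
-65 43.5 [278.9 212.3] ['51.', '44.', '44.', '44.', '44.', '46.', '47.', '49.', '50.', '50.', '48.', '48.', '41.']
```

Call:
{"method": "servo_tool", "body": {"plan": [[[0.3,0.027,-0.13,0.033,0.805,0.123,0],[0.3,0.027,-0.13,0.033,0.805,0.123,0],[0.3,0.027,-0.13,0.033,0.805,0.123,0],[0.3,0.027,-0.13,0.033,0.805,0.123,0],[0.3,0.027,-0.13,0.033,0.805,0.123,0]]]}}

```text
t: 17.35
ee_pos: [549.0, 77.4, 107.5]
orientation: [-2.043, -2.386, -0.007]
ft_force: [-0.3, -0.2, -0.0]
width: 30.9
grasp_force: 0.0
```

Call:
{"method": "servo_tool", "body": {"plan": [[[0.3,0,0,0,0,0,0],[0.3,0,0,0,0,0,0]]]}}

```text
t: 17.52
ee_pos: [548.9, 76.6, 107.3]
orientation: [2.045, 2.382, 0.0]
ft_force: [-0.5, -0.7, -0.1]
width: 30.9
grasp_force: 0.0
```

```bash
python3 st.py
```

```text
t 17.52 tcp [548.9  76.6 107.3] grasp [549.1  76.5  46.3] jig xy 0.7 -106.3 yaw 0.152 pitch -0.002 F [-0.5 -0.7 -0.1] 30.9
```

Call:
{"method": "servo_tool", "body": {"plan": [[[0.3,-0.01,0,-0.04,0,0,0],[0.3,0,0,0,0,0,0],[0.6,0,0,0,0,0,0],[0.8,0,0,0,0,0,0],[1,0,0,0,0,0,0]]]}}

```text
t: 17.93
ee_pos: [548.4, 78.1, 105.6]
orientation: [2.042, 2.386, 0.002]
ft_force: [0.9, -0.2, -0.3]
width: 14.4
grasp_force: 0.0
```

Call:
{"method": "servo_tool", "body": {"plan": [[[1,0,0,0,0,0,0],[1,0,0,0,0,0,0],[1,0,0,0,0,0,0]]]}}

```text
t: 18.18
ee_pos: [548.6, 77.6, 105.7]
orientation: [2.043, 2.385, 0.003]
ft_force: [0.8, 0.5, 0.3]
width: 10.9
grasp_force: 30.0
```

```bash
python3 st.py
```

```text
t 18.18 tcp [548.6  77.6 105.7] grasp [548.8  77.6  44.7] jig xy 0.6 -105.2 yaw 0.154 pitch 0.0 F [0.8 0.5 0.3] 10.9
```

Call:
{"method": "servo_tool", "body": {"plan": [[[1,-0.004,0.025,0,0,0,0],[1,-0.004,0.025,0,0,0,0],[1,0,0,0,0,0,0],[1,0,0,0,0,0,0]]]}}

```text
t: 18.52
ee_pos: [548.3, 79.6, 105.8]
orientation: [2.043, 2.385, 0.003]
ft_force: [0.4, 0.9, -0.6]
width: 11.3
grasp_force: 30.0
```

Call:
{"method": "servo_tool", "body": {"plan": [[[1,-0.004,0.025,0,0,0,0],[1,-0.004,0.025,0,0,0,0],[1,0,0,0,0,0,0]]]}}

```text
t: 18.77
ee_pos: [548.0, 81.6, 105.7]
orientation: [2.043, 2.385, 0.003]
ft_force: [0.7, 0.3, 0.4]
width: 11.5
grasp_force: 30.0
```

Call:
{"method": "servo_tool", "body": {"plan": [[[1,-0.004,0.025,0,0,0,0],[1,-0.004,0.025,0,0,0,0],[1,0,0,0,0,0,0]]]}}

```text
t: 19.02
ee_pos: [547.6, 83.7, 105.7]
orientation: [2.043, 2.385, 0.003]
ft_force: [0.8, 1.5, -0.4]
width: 11.0
grasp_force: 30.0
```

Call:
{"method": "servo_tool", "body": {"plan": [[[1,-0.004,0.025,0,0,0,0],[1,-0.004,0.025,0,0,0,0],[1,0,0,0,0,0,0]]]}}

```text
t: 19.27
ee_pos: [547.3, 85.7, 105.7]
orientation: [2.043, 2.385, 0.003]
ft_force: [0.5, 0.2, 0.4]
width: 11.3
grasp_force: 30.0
```

Call:
{"method": "servo_tool", "body": {"plan": [[[1,-0.004,0.025,0,0,0,0],[1,-0.004,0.025,0,0,0,0],[1,0,0,0,0,0,0]]]}}

```text
t: 19.52
ee_pos: [547.0, 87.7, 105.7]
orientation: [2.043, 2.385, 0.003]
ft_force: [0.7, -0.5, 0.7]
width: 11.3
grasp_force: 30.0
```

Call:
{"method": "servo_tool", "body": {"plan": [[[1,-0.004,0.025,0,0,0,0],[1,-0.004,0.025,0,0,0,0],[1,0,0,0,0,0,0]]]}}

```text
t: 19.77
ee_pos: [546.7, 89.7, 105.7]
orientation: [2.043, 2.385, 0.003]
ft_force: [1.7, 0.1, 0.4]
width: 11.2
grasp_force: 30.0
```

Call:
{"method": "servo_tool", "body": {"plan": [[[1,-0.004,0.025,0,0,0,0],[1,-0.004,0.025,0,0,0,0],[1,0,0,0,0,0,0]]]}}

```text
t: 20.02
ee_pos: [546.4, 91.7, 105.7]
orientation: [2.043, 2.385, 0.003]
ft_force: [2.1, -0.2, 1.0]
width: 11.6
grasp_force: 30.0
```

Call:
{"method": "servo_tool", "body": {"plan": [[[1,-0.002,0.025,0,0,0,0],[1,-0.002,0.025,0,0,0,0],[1,0,0,0,0,0,0]]]}}

```text
t: 20.27
ee_pos: [546.3, 92.6, 105.7]
orientation: [2.041, 2.385, 0.001]
ft_force: [1.7, -7.8, 1.1]
width: 11.0
grasp_force: 30.0
```

Contact shows at about 8 N, so I'll hold there and then release.

Call:
{"method": "servo_tool", "body": {"plan": [[[1,0,0,0,0,0,0],[1,0,0,0,0,0,0],[1,0,0,0,0,0,0],[1,0,0,0,0,0,0]]]}}

```text
t: 20.6
ee_pos: [546.3, 92.6, 105.7]
orientation: [2.042, 2.385, 0.002]
ft_force: [2.1, -7.9, 0.9]
width: 11.3
grasp_force: 30.0
```

```bash
python3 st.py
```

```text
t 20.6 tcp [546.3  92.6 105.7] grasp [546.4  92.5  44.7] jig xy 0.5 -90.1 yaw 0.155 pitch -0.001 F [ 2.1 -7.9  0.9] 11.3
```

Call:
{"method": "servo_tool", "body": {"plan": [[[1,0.002,-0.012,0,0,0,0],[0.9,0,0,0,0,0,0],[0.7,0,0,0,0,0,0],[0.5,0,0,0,0,0,0],[0.3,0,0,0,0,0,0]]]}}

```text
t: 21.02
ee_pos: [545.8, 93.3, 105.5]
orientation: [2.043, 2.386, 0.002]
ft_force: [0.4, 0.2, 0.3]
width: 23.4
grasp_force: 0.0
```

Call:
{"method": "servo_tool", "body": {"plan": [[[0.3,0,0,0,0,0,0],[0.3,0,0,0.3,0,0,0],[0.3,0,0,0.7,0,0,0],[0.3,0,0,0.9,0,0,0],[0.5,0,0,0.9,0,0,0]]]}}

```text
t: 21.43
ee_pos: [545.5, 93.1, 219.0]
orientation: [-2.043, -2.386, -0.0]
ft_force: [0.7, 0.2, -0.0]
width: 26.8
grasp_force: 0.0
```

Call:
{"method": "servo_tool", "body": {"plan": [[[1,0,0,0,0,0,0],[1,0,0,0,0,0,0],[1,0,0,0,0,0,0],[1,0,0,0,0,0,0]]]}}

```text
t: 21.77
ee_pos: [545.4, 93.0, 216.8]
orientation: [-2.044, -2.386, -0.0]
ft_force: [-0.7, 0.7, -0.1]
width: 1.6
grasp_force: 0.0
```

```bash
python3 st.py
python3 - <<'E'
from h import *
snap('scene','n.png'); snap('top','n2.png')
c,s=np.cos(.152),np.sin(.152)
J=lambda p:np.array([c*p[0]-s*p[1]+532.3,s*p[0]+c*p[1]+181.5,p[2]])
for n in('scene','top'):
    im=cv2.imread(f'raw_{n}.png'); g=im.max(2)
    for th in(.7,.8,.9,1.,1.05): print(n,th,proj(n,J((24-76*np.cos(th),-10,58+76*np.sin(th))))[0].round(1))
    u=proj(n,J((-24,-10,118)))[0]; x,y=u.astype(int)
    sub=g[y-12:y+13,x-12:x+13]; k,l,st,ce=cv2.connectedComponentsWithStats((sub<40).astype(np.uint8))
    print([(st[i,4],(ce[i]+[x-12,y-12]).round(1).tolist()) for i in range(1,k) if st[i,4]>5])
im=cv2.imread('raw_scene.png'); hsv=cv2.cvtColor(im,cv2.COLOR_BGR2HSV)
for y in (-114,-110,-106,-102,-90,-75):
    u=proj('scene',J((0,y,43.5)))[0]; a,b=u.round().astype(int); print(y,u.round(1),[f"{v}{'g' if t<45 else '.'}" for t,v in zip(hsv[b-6:b+7,a,1],hsv[b-6:b+7,a,2])])
E
```

```text
t 21.77 tcp [545.4  93.  216.8] grasp [545.4  93.  155.8] jig xy -0.5 -89.5 yaw 0.154 pitch 0.0 F [-0.7  0.7 -0.1] 1.6
scene 0.7 [278.3 182.6]
scene 0.8 [279.9 181.5]
scene 0.9 [281.6 180.6]
scene 1.0 [283.4 179.8]
scene 1.05 [284.4 179.6]
[(np.int32(31), [275.4, 169.6]), (np.int32(13), [285.3, 168.5]), (np.int32(49), [272.9, 180.5]), (np.int32(38), [279.4, 181.5])]
top 0.7 [264.1 226.3]
top 0.8 [263.8 224.6]
top 0.9 [263.5 222.7]
top 1.0 [263.2 220.7]
top 1.05 [263.  219.6]
[(np.int32(6), [257.5, 212.0]), (np.int32(7), [270.0, 219.0]), (np.int32(6), [260.7, 223.8])]
-114 [270.6 220.6] ['95.', '61g', '71g', '42g', '32g', '62.', '77.', '73.', '76.', '82.', '85.', '86.', '90.']
-110 [271.3 219.9] ['133.', '95.', '61g', '71g', '42g', '32g', '62.', '77.', '73.', '76.', '82.', '85.', '86.']
-106 [272.  219.2] ['137.', '84.', '51g', '53g', '78g', '49g', '11.', '24.', '70.', '75.', '79.', '84.', '86.']
-102 [272.7 218.5] ['98.', '52g', '48g', '69g', '79g', '79g', '46g', '43g', '60.', '79.', '83.', '85.', '85.']
-90 [274.7 216.5] ['96.', '93.', '68g', '73g', '71g', '77g', '77g', '75g', '73g', '62g', '34g', '45.', '78.']
-75 [277.2 213.9] ['143g', '99g', '73g', '72g', '72g', '77g', '78g', '77g', '78g', '71g', '69g', '68g', '39g']
```

Call:
{"method": "servo_tool", "body": {"plan": [[[1,-0.047,0.663,0,0,0,0],[1,-0.047,0.663,0,0,0,0],[1,-0.047,0.663,0,0,0,0],[1,0,0,-0.5,0,0,0],[1,0,0,0,0,0,0]]]}}

```text
t: 22.28
ee_pos: [538.7, 173.3, 194.4]
orientation: [-2.04, -2.387, 0.004]
ft_force: [-0.0, -0.2, -0.6]
width: 0.5
grasp_force: 0.0
```

Call:
{"method": "servo_tool", "body": {"plan": [[[1,-0.03,0,-0.2,0,0,0],[1,-0.03,0,-0.2,0,0,0],[1,0,0,0,0,0,0]]]}}

```text
t: 22.53
ee_pos: [537.3, 171.7, 180.0]
orientation: [-2.045, -2.385, 0.001]
ft_force: [-1.1, -0.3, 0.5]
width: 0.5
grasp_force: 0.0
```

```bash
python3 st.py
```

```text
t 22.53 tcp [537.3 171.7 180. ] grasp [537.3 171.7 119. ] jig xy 3.5 -10.4 yaw 0.153 pitch -0.0 F [-1.1 -0.3  0.5] 0.5
```

Call:
{"method": "servo_tool", "body": {"plan": [[[1,-0.06,-0.009,-0.085,0,0,0],[1,-0.06,-0.009,-0.085,0,0,0],[1,-0.06,-0.009,-0.085,0,0,0],[1,0,0,0,0,0,0]]]}}

```text
t: 22.87
ee_pos: [530.6, 171.2, 171.3]
orientation: [2.043, 2.385, 0.003]
ft_force: [0.3, -1.5, -0.2]
width: 0.7
grasp_force: 0.3
```

Call:
{"method": "servo_tool", "body": {"plan": [[[1,-0.045,-0.007,-0.075,0,0,0],[1,-0.045,-0.007,-0.075,0,0,0],[1,-0.045,-0.007,-0.075,0,0,0],[1,0,0,0,0,0,0]]]}}

```text
t: 23.2
ee_pos: [524.9, 170.6, 161.8]
orientation: [2.043, 2.386, 0.002]
ft_force: [0.6, 0.8, -0.7]
width: 0.4
grasp_force: 0.0
```

```bash
python3 st.py
```

```text
t 23.2 tcp [524.9 170.6 161.8] grasp [525.  170.6 100.8] jig xy -8.9 -9.7 yaw 0.154 pitch 0.0 F [ 0.6  0.8 -0.7] 0.4
```

Run:
```python
from h import *
snap('scene','o.png')
c,s=np.cos(.152),np.sin(.152)
J=lambda p:np.array([c*p[0]-s*p[1]+532.3,s*p[0]+c*p[1]+181.5,p[2]])
for th in(0,.2,.4,.6,.8,.9): print(th,proj('scene',J((24-76*np.cos(th),-10,58+76*np.sin(th))))[0].round(1))
a=cv2.imread('raw_scene.png').max(2); b=cv2.imread('pics/n.png').max(2)
for n,im in(('now',a),('before',b)):
    print(n); print('\n'.join(' '.join(f'{v:3d}' for v in im[y,268:294]) for y in range(174,206,2)))
```

```text
0 [272.9 194.7]
0.2 [273.4 190.7]
0.4 [274.8 187. ]
0.6 [276.9 183.9]
0.8 [279.9 181.5]
0.9 [281.6 180.6]
now
198 194 190 184 181 181 182 186 191 191 191 161  90  44  42  41  40  36  23  17  21  24  36  57 113 163
183 179 180 181 187 191 193 190 185 182 178 154  92  47  45  42  42  46  44  45  42  39  42 128 182 186
183 188 193 195 190 186 182 179 176 177 179 167 116  44  43  34  35  44  44  45  43  39  63 145 191 188
194 190 185 181 178 176 177 179 180 182 183 182 143  48  43  37  32  45  44  44  42  39 107 168 185 186
182 179 176 178 180 181 179 173 174 177 181 181 149  68  44  36  32  42  44  42  36  41 132 185 184 184
175 179 181 183 181 139  37  12  13  61 138 178 155  92  43  32  31  44  44  43  38  63 139 182 181 178
157 156 155 166 148  72  12  12  12  17  72 148 161  93  42  35  34  43  42  40  37  79 143 178 181 183
157 158 158 158 155 126  64  44  45  67  78  72  63  50  44  33  33  47  42  36  39  77 144 179 181 183
158 155 154 156 161 165 164 161 159 138  94  77  67  50  44  36  34  43  40  40  39 103 164 182 182 183
153 159 164 164 162 160 158 158 157 157 156 148 114  5
[... 1644 characters left out ...]
 115 155 185 183 185 183 180 180 180 178 181 165 113  90 109 111 144 180 183
189 187 187 187 187 184 183 183 183 182 180 179 179 178 181 182 183 185 182 154  94  91 110 110 118 150
184 186 185 183 183 183 182 181 179 178 177 177 175 180 183 183 183 183 181 139  40  53  78  98 110 105
156 157 169 180 181 182 179 178 175 175 179 181 183 183 182 182 181 179 163 122  73  78  90  89  92 108
156 156 156 154 152 151 152 153 167 180 178 178 181 182 179 159 140 144 136 127 125 141 149 128  88  89
155 153 151 151 153 155 156 154 154 155 156 155 153 146 115  71  70  92 104  84  78  83  93  79  42  41
150 153 154 154 155 154 153 154 153 152 153 143 139 146 136 115  96 131 149 137 108  70  63  57  69  72
```

The clamp is following, at about 0.45 rad, so I keep pressing.

Call:
{"method": "servo_tool", "body": {"plan": [[[1,-0.03,-0.005,-0.08,0,0,0],[1,-0.03,-0.005,-0.08,0,0,0],[1,-0.03,-0.005,-0.08,0,0,0],[1,0,0,0,0,0,0]]]}}

```text
t: 23.58
ee_pos: [521.6, 170.1, 152.2]
orientation: [2.043, 2.385, 0.002]
ft_force: [0.6, 0.0, 1.1]
width: 0.6
grasp_force: 0.0
```

Call:
{"method": "servo_tool", "body": {"plan": [[[1,-0.015,0,-0.07,0,0,0],[1,-0.015,0,-0.07,0,0,0],[1,0,0,0,0,0,0],[1,0,0,0,0,0,0]]]}}

```text
t: 23.92
ee_pos: [520.7, 170.0, 147.0]
orientation: [2.043, 2.385, 0.002]
ft_force: [0.4, 0.6, -0.1]
width: 0.4
grasp_force: 0.0
```

```bash
python3 st.py
```

```text
t 23.92 tcp [520.7 170.  147. ] grasp [520.8 170.   86. ] jig xy -13.1 -9.6 yaw 0.154 pitch 0.0 F [ 0.4  0.6 -0.1] 0.4
```

Now the tip is at z about 67. I'll go down 1 mm at a time until the force rises.

Call:
{"method": "servo_tool", "body": {"plan": [[[1,-0.005,0,-0.04,0,0,0],[1,-0.005,0,-0.04,0,0,0],[1,0,0,0,0,0,0]]]}}

```text
t: 24.17
ee_pos: [520.4, 170.1, 143.9]
orientation: [2.043, 2.385, 0.003]
ft_force: [-0.2, -0.8, 1.8]
width: 0.4
grasp_force: 0.6
```

Call:
{"method": "servo_tool", "body": {"plan": [[[1,0,0,-0.025,0,0,0],[1,0,0,-0.025,0,0,0],[1,0,0,0,0,0,0]]]}}

```text
t: 24.42
ee_pos: [520.2, 170.0, 141.9]
orientation: [2.043, 2.385, 0.002]
ft_force: [-1.1, -0.6, 1.6]
width: 0.3
grasp_force: 0.8
```

Call:
{"method": "servo_tool", "body": {"plan": [[[1,0,0,-0.025,0,0,0],[1,0,0,0,0,0,0]]]}}

```text
t: 24.58
ee_pos: [520.2, 170.0, 141.2]
orientation: [2.043, 2.385, 0.002]
ft_force: [-2.6, -1.0, 4.2]
width: 0.2
grasp_force: 2.4
```

Call:
{"method": "servo_tool", "body": {"plan": [[[1,0,0,-0.015,0,0,0],[1,0,0,0,0,0,0]]]}}

```text
t: 24.75
ee_pos: [520.2, 170.0, 141.0]
orientation: [2.043, 2.385, 0.002]
ft_force: [-3.1, -1.4, 9.0]
width: 0.7
grasp_force: 4.6
```

Call:
{"method": "servo_tool", "body": {"plan": [[[1,0,0,-0.02,0,0,0],[1,0,0,0,0,0,0],[1,0,0,0,0,0,0]]]}}

```text
t: 25.0
ee_pos: [520.2, 170.0, 140.7]
orientation: [2.043, 2.385, 0.002]
ft_force: [-4.8, -1.9, 15.6]
width: 0.3
grasp_force: 7.5
```

Run:
```python
from h import *
snap('scene','p.png')
a=cv2.imread('raw_scene.png').max(2)
print('\n'.join(' '.join(f'{v:3d}' for v in a[y,266:282]) for y in range(184,202)))
```

```text
153 162 175 176 179 182 183 182 180 182 182 181 155  90  45  38
153 153 155 156 166 180 179 182 182 183 181 181 154  89  46  41
154 156 156 157 156 156 167 180 181 181 179 179 160  97  45  42
156 158 157 156 156 156 157 157 164 175 179 189 178 120  42  40
158 157 157 158 158 159 155 153 155 159 165 175 173 120  45  37
157 157 158 159 157 153 152 156 162 165 162 159 169 141  44  40
158 159 159 156 153 154 161 164 164 160 159 159 158 124  45  37
158 155 154 152 158 163 164 157 157 158 157 158 157 122  44  38
156 154 155 160 162 157 136 112 129 153 157 157 155 122  44  37
152 153 159 161 143  87   6  11  29 107 151 154 155 122  44  34
156 159 160 158 124  31  13  10  15  65 109 137 146 115  43  38
160 160 158 159 121   7  15   7  32  54  68  76  84  70  45  36
159 158 160 159 122  24   9  10  38  64  70  66  69  58  44  37
158 157 157 155 134  79  47  40  54  75  77  73  71  62  43  36
157 157 156 156 157 143 122 111 125 144 119 101  92  74  59  39
157 155 156 154 154 153 151 152 150 148 150 152 142 129 116  82
155 155 155 153 153 153 152 150 149 151 154 154 154 153 152 144
155 154 154 154 153 150 150 150 153 155 154 153 153 154 154 151
```

The knob is now at (273,194.7), which matches clamp angle 0. I'll retract and check.

Call:
{"method": "servo_tool", "body": {"plan": [[[1,0,0,0.1,0,0,0],[1,0,0,0.5,0,0,0],[1,0,0,0.9,0,0,0],[1,0,0,0.9,0,0,0],[1,0,0,0.3,0,0,0]]]}}

```text
t: 25.47
ee_pos: [522.3, 170.7, 252.0]
orientation: [2.041, 2.382, 0.012]
ft_force: [0.6, 0.0, 0.5]
width: 0.5
grasp_force: 0.0
```

Call:
{"method": "servo_tool", "body": {"plan": [[[1,0,0,0,0,0,0],[1,0,0,0,0,0,0],[1,0,0,0,0,0,0]]]}}

```text
t: 25.72
ee_pos: [519.6, 169.8, 246.1]
orientation: [-2.044, -2.386, 0.0]
ft_force: [-1.4, 0.0, -0.6]
width: 0.4
grasp_force: 0.0
```

```bash
python3 st.py
python3 - <<'E'
from h import *
snap('scene','q.png')
a=cv2.imread('raw_scene.png'); print('\n'.join(' '.join(f'{v:3d}' for v in a.max(2)[y,268:280]) for y in range(190,200)))
b=cv2.imread('pics/n.png'); d=np.abs(a.astype(int)-b).max(2)
print('tail diff',d[208:228,264:282].max(), d[208:228,264:282].mean())
hsv=cv2.cvtColor(a,cv2.COLOR_BGR2HSV); c,s=np.cos(.152),np.sin(.152)
for y in (-114,-110,-106,-102,-90):
    u=proj('scene',[-s*y+532.3,c*y+181.5,43.5])[0]; p,q=u.round().astype(int); print(y,[f"{v}{'g' if t<45 else '.'}" for t,v in zip(hsv[q-6:q+7,p,1],hsv[q-6:q+7,p,2])])
E
```

```text
t 25.72 tcp [519.6 169.8 246.1] grasp [519.5 169.8 185.1] jig xy -14.4 -9.6 yaw 0.154 pitch -0.0 F [-1.4  0.  -0.6] 0.4
158 154 153 155 160 165 164 161 159 158 157 157
154 153 157 160 156 155 154 156 159 158 156 155
152 160 161 130  77  79  94 131 154 156 155 155
158 162 134  60  17  19  16  78 132 152 152 155
159 158 121  18  17  18  22  51 100 119 127 145
159 158 123  27  15  15  43  63  70  69  78  92
158 157 132  68  20   8  44  67  72  71  70  69
157 156 144 105  64  54  76  92  88  78  76  73
156 155 157 155 142 137 152 150 140 118  97  88
154 155 155 154 151 151 150 149 148 151 153 146
tail diff 103 34.61944444444445
-114 ['104.', '43g', '72g', '57g', '33g', '81.', '152.', '171.', '174.', '184.', '157.', '112.', '114.']
-110 ['149.', '104.', '43g', '72g', '57g', '33g', '81.', '152.', '171.', '174.', '184.', '157.', '112.']
-106 ['156.', '79.', '33g', '55g', '88g', '70g', '7.', '34.', '96.', '146.', '152.', '156.', '112.']
-102 ['104.', '36g', '51g', '85g', '101g', '96g', '53g', '44g', '71.', '102.', '108.', '111.', '112.']
-90 ['73g', '73g', '69g', '75g', '89g', '99g', '98g', '89g', '76g', '62g', '34g', '51.', '103.']
```

```bash
python3 -c "
from h import *
print(close_job())"
```

```text
the job is handed in; nothing more can be done
None
```

I handed the job in at about 26 s of the 64 s allowed, but the hand-in gave no verdict. The thick tube lies in the groove and met the stop at about 8 N; I then let go and pressed the clamp down at about 16 N. After I let go, the camera showed the clamp at about angle 0 and the tube's tail unmoved. On the first lowering the tube touched the raised clamp arm (about 5 N) and pitched in the grip, so I re-levelled and re-gripped it.

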